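# Sieve the mill balls into the tray

## Robot

A 7-joint arm with a two-finger parallel gripper is mounted at the origin on a cart in front of the work surface, level with it; the furniture and walls round the work are solid. World frame = base frame: x ahead of the robot, y to its left, z up, the work surface at z = 0. Lengths are in m, angles in rad, forces in N, time in s.
With the tool pointing down it reaches from about 0.4 to 0.925 m from the base axis. Payload 5.6 kg.
Tool frame: the origin (TCP) lies at the very end of the fingers, on their centre line; the grasp point (between the pads) lies hold_point_z behind it (hold_point_z is the distance from the TCP to the grasp point, in m); z points along the fingers, y is the direction in which the jaws open and shut (so a half turn about z gives the same grasp; the last joint's range is limited). The gripper opens to 85 mm and grips with 20 to 120 N. Pads are 22 mm wide; open, the fingers measure 114 mm over their backs; the gripper's body (76 mm by 85 mm) begins 54 mm behind the grasp point. The pads swing forward as they close: fully open they stand 13 mm farther back than shut.
Start: joints at [-1.338, 0.468, -0.012, 1.603, 0.006, 1.071, -0.056], TCP at [0.177, 0.625, 0.231] pointing down, gripper open.
Joint ranges: [-2.53, 2.53], [-0.31, 2.02], [-1.57, 1.55], [0.28, 2.44], [-1.29, 4.43], [0.15, 1.84], [-2.92, 2.92]. Speed limits (rad/s): [2.57, 2.57, 3.14, 3.14, 3.14, 3.14, 3.14].

## Interface

Orientations are given as a rotation vector (axis times angle).
In Python, from station import * gives the robot as it stands. The module is installed in compiled form; this text tells all that it offers.
- The arm moves only by the tool arm_command, never from a script. Its argument "moves" is a list of rows, each a list of 7 numbers: the turn, a rotation vector about the tool's x, y, z in degrees, then the shift along the tool's x, y, z in cm, then the closure in counts, from 0 (fully open) to 255 (shut). In form: [[rx, ry, rz, x, y, z, claw], ...]. A call has 1 to 8 rows; each row is the pose to reach, as a shift and turn from the pose commanded when the call began, along the tool's axes at that moment; what a row does not reach only later rows make up. A row lasts 1/8 s, in which the tool goes at most 62.5 mm and 10.7 degrees, less where a joint would pass 70% of its speed; a pose out of reach is approached as far as the arm can. A call with a gripper value outside its range is refused whole. The fingers move at their own pace and stop on an object; "force" is the grip in N (left out, the last holds). Time passes only in rows, so rows that repeat a pose let the fingers close. It gives the time, the measured TCP pose, the force and the opening at its end, in the units of the state.
- get_obs(): the state, without advancing time (a new reading comes with each control period).
- snapshot(name): name is "side" or "top" or "wrist"; returns a dict with "pixels" (384x512x3 uint8, red, green, blue), "intrinsics" (3x3 intrinsics, pixels), "k1" (the pictures are not rectified: a ray, as slopes to the right and down, at radius r is drawn at 1 + k1 r^2 times it, then the intrinsics apply), "extrinsics" (4x4, takes a point from camera to world coordinates); the wrist camera has in their place "T_tool_cam" (4x4, takes a point from camera to tool coordinates, whose origin is the TCP and whose axes are the flange's). Camera axes: x right, y down, z forward; pixel columns grow to the right and rows downward; lengths in m; the calibration is good to about 2 mm. A picture is of the moment at which its call begins: read the wrist's pose just before it. There is no depth.
- hand_in(): hands the job in, once; it reports no verdict.
Trained networks look in a picture, given as the dict that the camera call returned (one of the last four; its "shot" number tells which), for a name from the list of things; names that differ only in an ending like _2 or _b are one class to them, and where a whole thing is asked for, a point or a joint stands for the part that bears it (a point fixed in the world has none). Each returns a list of dicts, best first, with "p" (0 to 1); they miss things now and then, are a little off and sometimes report something else, mostly with a low value. They report only what shows in the picture. A call takes as long as a camera call.
- trace(picture, target): "mask" (384x512 bool, what is visible of it) and "bbox" ([left, top, width, height] in pixels, round what is visible of it).
- place_of(picture, target): "pixel" ([column, row] in pixels: a listed point, or the origin of a listed thing).
The state is a dict: "time_s": time; "qpos": joint angles; "qvel": joint speeds; "tau": joint torques, N m; "tcp_pos": TCP position; "tcp_rot": TCP orientation; "wrist_force": force on the tool from outside, world axes, zero at the start; "ft_torque": the same for the moment, N m; "finger_gap": opening from 0.0 (shut) to 1.0 (fully open).
Only numpy, scipy, OpenCV 4.12 (cv2) and the standard library are available. Lean on these libraries where they do the work, as an engineer would, in place of code of your own. Each camera call takes 0.05 s, during which the arm holds its last target.

## Task

Set the sieve gently down on the two rails of the blue tray, without spilling any balls on the way. Then, with it resting on the rails, shake it side to side, lightly knocking (at least 3 N, never as much as 25 N) the sprung rubber stops at its ends in turn, the left one first, at least twice each, until all four small dark balls have dropped into the tray and both large white ones are left in the sieve. Leave the sieve resting level on the rails, let go, and do not disturb the cup, the timer and the white coverslip box.

Things in the scene. Friction and masses are not known exactly. Their poses are not given: they have to be found in the camera images.
- sieve_grip (a point): centre of the sieve's black handle bar, to be gripped from above. The bar runs along the sieve's x axis: 131 mm long, 14 mm wide (y), 18 mm tall; this point is 75 mm above the sieve's underside, over its middle. Thin posts join the bar's ends to the rim. Axes as the sieve's
- sieve: steel hand sieve, 0.24 to 0.4 kg, starts on the bench. Origin: middle of its underside; z up. Frame 131 mm (x) by 106 mm (y), walls 40 mm tall, 4 mm thick. Flanges 4 mm thick reach to 85 mm from the middle on both x sides, undersides 22 mm above the frame's underside; they ride on the tray's rails
- sieve_trough (a point): middle of the closed shallow trough in the sieve (5 mm above its underside), running along the sieve's x; its sides rise 5 degrees to edges 16 mm either side. Slow level carrying (under 0.5 m/s2, tilt under 4 degrees) keeps the balls in it; shaking along y at over 1 m/s2 rolls them onto the 15 mm mesh on both sides
- tray: blue tray, aluminium floor, fixed. Origin: middle of its underside; z up; y runs along the rails (side to side). 162 mm (x) by 222 mm (y), 45 mm tall; the front and back walls (71 to 81 mm from the middle in x) are the rails. The sieve's frame fits between them with 5.5 mm play each side, sieve x along tray x, either way round; seated, its underside is 23 mm above the tray's
- stop_left: grey bracket (top 67 mm above the bench) at the tray's left end (+y); origin on the outer face of the end wall, 111 mm from the tray's centre, 35 mm above the bench; tray axes. A rubber plunger (18 mm across, 54 mm above the bench) points inward at the sieve's end wall, sprung 4 N/mm, travel 12 mm. Its screw setting is unknown: the face stands 71 to 91 mm from the tray's centre (a centred sieve slides 18 to 38 mm to it)
- stop_right: grey bracket (top 67 mm above the bench) at the tray's right end (-y); origin on the outer face of the end wall, 111 mm from the tray's centre, 35 mm above the bench; tray axes. A rubber plunger (18 mm across, 54 mm above the bench) points inward at the sieve's end wall, sprung 4 N/mm, travel 12 mm. Its screw setting is unknown: the face stands 71 to 91 mm from the tray's centre (a centred sieve slides 18 to 38 mm to it)
- small_1_center (a point): small dark steel ball, 12 mm across; the point is its centre. It starts in the sieve's trough, in any order along it
- small_2_center (a point): small dark steel ball, 12 mm across; the point is its centre. It starts in the sieve's trough, in any order along it
- small_3_center (a point): small dark steel ball, 12 mm across; the point is its centre. It starts in the sieve's trough, in any order along it
- small_4_center (a point): small dark steel ball, 12 mm across; the point is its centre. It starts in the sieve's trough, in any order along it
- large_1_center (a point): large white ceramic ball, 18 mm across; the point is its centre. It starts in the sieve's trough, in any order along it
- large_2_center (a point): large white ceramic ball, 18 mm across; the point is its centre. It starts in the sieve's trough, in any order along it
- cup: specimen cup with white cap, 56 mm across, 60 mm tall, a bystander; origin at its underside
- timer: white timer, 68x64x22 mm, a bystander; origin at its underside
- coverslips: small white coverslip box, 52x52x16 mm, a bystander; origin at its underside

How it is judged:
By the outcome, as a careful person would: the job done as asked, in the order asked, and still so for the second after the job is handed in, with the robot touching nothing.
It also fails if it takes over 54 s, if anything falls off the work surface, if the arm or the gripper's body presses on something with over 40 N, if the wrist force passes 120 N, or if a joint passes its speed limit or range.

## Working session

There is one attempt and no reset: what is moved stays moved. The work goes in short steps, Python scripts to look and compute and a tool call to move; the robot and the scene stay as the last step left them, time stands still between calls to the robot, and variables do not carry over. Pictures are saved under pics/ and viewed, and the job is handed in when it is done.

Besides the shell and the picture viewer there is one more tool, called after ">>>" in YAML: its name, and indented under it one key for each argument. arm_command: Moves the arm, as the interface text tells. Its arguments: {"type":"object","properties":{"moves":{"type":"array","items":{"type":"array","items":{"type":"number"}}},"force":{"type":"number"}},"required":["moves"]}

```bash
mkdir -p pics; python3 - <<'E'
from station import *
import cv2
o=get_obs(); print(o)
for n in ("side","top","wrist"):
    s=snapshot(n); print(n,s["intrinsics"],s["k1"],s.get("extrinsics",s.get("T_tool_cam")),s["shot"])
    cv2.imwrite(f"pics/{n}0.png",s["pixels"][:,:,::-1])
try: print(hold_point_z)
except Exception as e: print(e)
E
```

```text
{'time_s': 0.0, 'qpos': array([-1.33798911,  0.46839571, -0.01161722,  1.60362994,  0.00596996,
        1.07138904, -0.05630278]), 'qvel': array([ 8.62029982e-04, -8.86751579e-04,  5.70589266e-04,  1.43697114e-03,
       -4.32622003e-04, -8.56927026e-04, -2.01182633e-05]), 'tau': array([-1.90862006e-04, -5.32369745e+01,  2.13164929e-02, -2.51311255e+01,
        1.14410088e-02,  7.61998643e-03, -6.10870842e-06]), 'tcp_pos': array([0.17690759, 0.62488106, 0.23032368]), 'tcp_rot': array([-4.31949895e-01, -3.11159841e+00,  2.79688452e-03]), 'wrist_force': array([-0.06103219,  0.07697891, -0.14806375]), 'ft_torque': array([ 0.02634129, -0.01066694, -0.04449564]), 'finger_gap': 0.9989301602740512}
side [[407.45004882   0.         254.70908281]
 [  0.         407.45004882 196.48421301]
 [  0.           0.           1.        ]] -0.06006829929110997 [[-0.99023849 -0.08488815  0.11055191  0.42470319]
 [-0.1391243   0.55362439 -0.82106301  1.03013137]
 [ 0.00849429 -0.82842866 -0.56003018  0.70410204]
 [ 0.          0.          0.          1.        ]] 1
top [[444.79931668   0.         254.56026459]
 [  0.         444.79931668 196.99589421]
 [  0.           0.           1.        ]] 0.04382179249940949 [[-2.04735896e-02 -9.92906455e-01  1.17122170e-01  3.89502337e-01]
 [-9.99786417e-01  2.06629711e-02  4.02832414e-04  9.16872805e-02]
 [-2.82006692e-03 -1.17088907e-01 -9.93117433e-01  1.15918232e+00]
 [ 0.00000000e+00  0.00000000e+00  0.00000000e+00  1.00000000e+00]] 2
wrist [[276.80717307   0.         253.73992505]
 [  0.         276.80717307 189.51897946]
 [  0.           0.           1.        ]] -0.003434747935739822 [[ 1.78331684e-04 -9.56404035e-01 -2.92046726e-01  7.56902199e-02]
 [ 9.99999984e-01  1.64945838e-04  7.04572736e-05 -5.77065947e-04]
 [-1.92137289e-05 -2.92046734e-01  9.56404049e-01 -1.42180022e-01]
 [ 0.00000000e+00  0.00000000e+00  0.00000000e+00  1.00000000e+00]] 3
0.0187
```

View pics/side0.png

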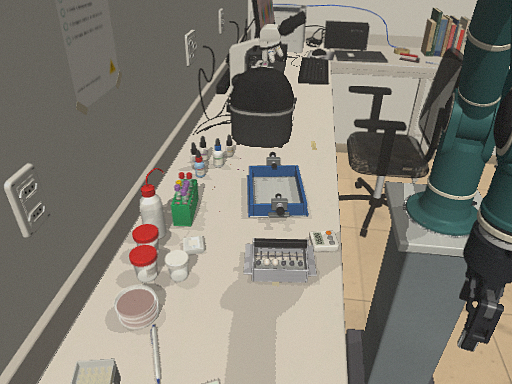

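View pics/top0.png

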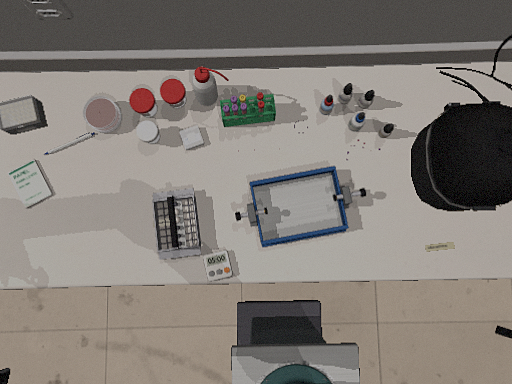

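View pics/wrist0.png

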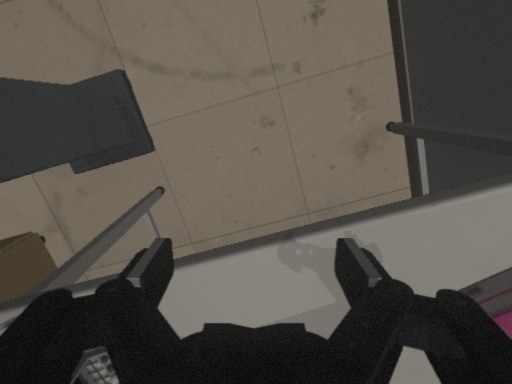

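```bash
cat > h.py <<'E'
from station import *
import numpy as np, cv2
from scipy.spatial.transform import Rotation as R
def ray(s,px,T=None):
    K=s["intrinsics"];k=s["k1"]
    d=np.array([(px[0]-K[0,2])/K[0,0],(px[1]-K[1,2])/K[1,1]]);u=d.copy()
    for _ in range(20): u=d/(1+k*(u@u))
    T=s["extrinsics"] if T is None else T
    return T[:3,3],T[:3,:3]@np.array([u[0],u[1],1])
def at(s,px,z,T=None):
    o,d=ray(s,px,T); return o+d*(z-o[2])/d[2]
def proj(s,P,T=None):
    T=s["extrinsics"] if T is None else T
    p=np.linalg.inv(T)@np.append(P,1);u=p[:2]/p[2];u=u*(1+s["k1"]*(u@u))
    K=s["intrinsics"];return np.array([K[0,0]*u[0]+K[0,2],K[1,1]*u[1]+K[1,2]])
def wristT(s,o):
    T=np.eye(4);T[:3,:3]=R.from_rotvec(o["tcp_rot"]).as_matrix();T[:3,3]=o["tcp_pos"];return T@s["T_tool_cam"]
def tri(s1,p1,s2,p2):
    a,d=ray(s1,p1);b,e=ray(s2,p2);d=d/np.linalg.norm(d);e=e/np.linalg.norm(e)
    A=np.c_[d,-e];t=np.linalg.lstsq(A,b-a,rcond=None)[0]
    return (a+d*t[0]+b+e*t[1])/2,np.linalg.norm(a+d*t[0]-b-e*t[1])
E
python3 - <<'E'
from h import *
st=snapshot("top");ss=snapshot("side")
Z=dict(sieve_grip=.075,sieve=0,sieve_trough=.005,tray=0,stop_left=.035,stop_right=.035,small_1_center=.011,large_1_center=.014,cup=0,timer=0,coverslips=0)
for n,z in Z.items():
    a=place_of(st,n);b=place_of(ss,n)
    print(n)
    for s,l in ((st,a),(ss,b)):
        for r in l[:4]: print("   ",s["shot"],round(r["p"],2),np.round(r["pixel"],1),np.round(at(s,r["pixel"],z),4))
    if a and b: print("   tri",*tri(st,a[0]["pixel"],ss,b[0]["pixel"]))
def mask(s,n):
    m=trace(s,n); return m[0]["mask"] if m else None
for n,z in (("sieve",.04),("tray",.045)):
    m=mask(st,n)
    c,_=cv2.findContours(m.astype(np.uint8),0,2);c=max(c,key=cv2.contourArea)
    w=np.array([at(st,p[0],z)[:2] for p in c],dtype=np.float32)
    print(n,cv2.minAreaRect(w))
cv2.imwrite("pics/t1.png",cv2.resize(st["pixels"][150:290,130:390,::-1],None,fx=3,fy=3,interpolation=cv2.INTER_CUBIC))
E
```

```text
sieve_grip
    4 0.89 [174.7 222.1] [0.4599 0.2879 0.075 ]
    4 0.32 [176.5 224.4] [0.4542 0.2835 0.075 ]
    5 0.82 [278.3 241.8] [0.4669 0.2893 0.075 ]
   tri [0.46345823 0.2881265  0.07376281] 0.007028258621161648
sieve
    4 0.58 [175.  225.2] [0.4566 0.3006 0.    ]
    5 0.86 [279.7 264.5] [0.4605 0.2867 0.    ]
   tri [0.45796972 0.29863502 0.01114789] 0.003946741654253983
sieve_trough
    4 0.71 [180.6 224.1] [0.4589 0.2853 0.005 ]
    5 0.88 [280.8 266.9] [0.4568 0.3    0.005 ]
    5 0.5 [320.5 239.2] [0.3612 0.1798 0.005 ]
   tri [ 0.4585044   0.28729355 -0.00712151] 0.002216415691620949
tray
    4 0.91 [298.3 206.9] [ 0.4978 -0.0217  0.    ]
    5 0.59 [278.  195.7] [ 0.493  -0.0174  0.    ]
    5 0.56 [180. 276.] [0.6934 0.3621 0.    ]
    5 0.24 [272.4 165.6] [ 0.5295 -0.2015  0.    ]
   tri [ 0.49563422 -0.02194312 -0.00284579] 0.004746622244264913
stop_left
    4 0.54 [254.8 212.6] [0.4823 0.0924 0.035 ]
    5 0.9 [279.6 204.5] [0.4809 0.0788 0.035 ]
   tri [0.48078965 0.0923447  0.04456338] 0.0013540627221155003
stop_right
    4 0.55 [339.4 196.1] [ 0.5199 -0.1234  0.
[... 593 characters left out ...]
2901 0.    ]
   tri [0.68943585 0.36499503 0.00570425] 0.0030133860400526967
timer
    4 0.61 [218.3 261.7] [0.3603 0.189  0.    ]
    4 0.59 [339.  199.1] [ 0.5161 -0.1287  0.    ]
    5 0.88 [322.5 241.6] [0.3554 0.1829 0.    ]
   tri [0.35814451 0.18875377 0.00490872] 0.004495363376993344
coverslips
    4 0.78 [191.  135.9] [0.6936 0.2581 0.    ]
    5 0.69 [193.2 247.7] [0.6888 0.2577 0.    ]
   tri [6.91088039e-01 2.57728530e-01 4.20385791e-04] 0.004608704392751465
sieve ((0.4601272940635681, 0.2908936142921448), (0.16901510953903198, 0.10945691913366318), 6.063161849975586)
tray ((0.4959525763988495, -0.01630997657775879), (0.17218592762947083, 0.22559574246406555), 10.220804214477539)
```

View pics/t1.png

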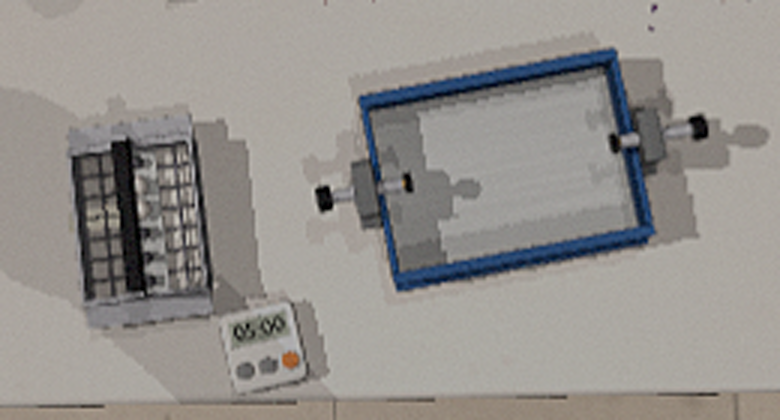

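```bash
cat >> h.py <<'E'
def Rd(yaw):
    y=np.array([-np.sin(yaw),np.cos(yaw),0]);z=np.array([0,0,-1.]);x=np.cross(y,z);return np.c_[x,y,z]
def plan(p,yawdeg,o=None,p0=None,R0=None):
    o=o or get_obs()
    R0=R.from_rotvec(o["tcp_rot"]).as_matrix() if R0 is None else R0; p0=o["tcp_pos"] if p0 is None else p0
    best=None
    for k in (0,180):
        rv=np.degrees(R.from_matrix(R0.T@Rd(np.radians(yawdeg+k))).as_rotvec())
        if best is None or np.linalg.norm(rv)<np.linalg.norm(best): best=rv
    return np.round(best,2),np.round(R0.T@(np.array(p)-p0)*100,2)
E
python3 - <<'E'
from h import *
print(plan([.46,.289,.20],6))
E
```

```text
(array([  0.  ,   0.  , -21.81]), array([-36.39, -24.66,   3.13]))
```

>>> arm_command:
  moves:
    - [0,0,-2,-3,-2,0,0]
    - [0,0,-6,-8,-5.5,0.3,0]
    - [0,0,-10,-13,-9,0.8,0]
    - [0,0,-14,-18,-12.3,1.2,0]
    - [0,0,-17,-23,-15.7,1.8,0]
    - [0,0,-20,-28,-19,2.4,0]
    - [0,0,-21.8,-33,-22.4,2.8,0]
    - [0,0,-21.8,-36.4,-24.7,3.1,0]
  force: 60

```text
time_s: 2.45
tcp_pos: [0.4619, 0.2858, 0.2004]
tcp_rot: [-0.16, 3.137, -0.001]
wrist_force: [-0.1, -0.5, 0.6]
finger_gap: 1.005
```

>>> arm_command:
  moves:
    - [0,0,0,0,0,0,0]
    - [0,0,0,0,0,0,0]

```text
time_s: 2.7
tcp_pos: [0.4595, 0.2893, 0.2003]
tcp_rot: [0.165, -3.137, -0.001]
wrist_force: [-1.0, 0.9, -0.1]
finger_gap: 1.001
```

```bash
python3 - <<'E'
from h import *
o=get_obs();s=snapshot("wrist");T=wristT(s,o)
print(o["time_s"],o["tcp_pos"],R.from_rotvec(o["tcp_rot"]).as_matrix().round(4),o["finger_gap"],o["wrist_force"])
for n,z in (("sieve_grip",.075),("sieve_trough",.005),("small_1_center",.011),("large_1_center",.014)):
    for r in place_of(s,n)[:6]: print(n,round(r["p"],2),r["pixel"],at(s,r["pixel"],z,T).round(4))
cv2.imwrite("pics/w1.png",s["pixels"][:,:,::-1])
E
```

```text
2.7 [0.45954195 0.28933172 0.20033354] [[-9.945e-01 -1.050e-01 -3.000e-04]
 [-1.050e-01  9.945e-01  6.000e-04]
 [ 2.000e-04  6.000e-04 -1.000e+00]] 1.00065717847301 [-0.96771193  0.87251933 -0.13172884]
sieve_grip 0.7 [257.7, 185.2] [0.4604 0.2934 0.075 ]
sieve_trough 0.65 [256.7, 167.5] [0.4577 0.2929 0.005 ]
sieve_trough 0.53 [253.9, 170.6] [0.462  0.2899 0.005 ]
small_1_center 0.58 [257.7, 186.5] [0.4803 0.2966 0.011 ]
large_1_center 0.6 [15.8, 172.4] [0.4926 0.0009 0.014 ]
```

View pics/w1.png

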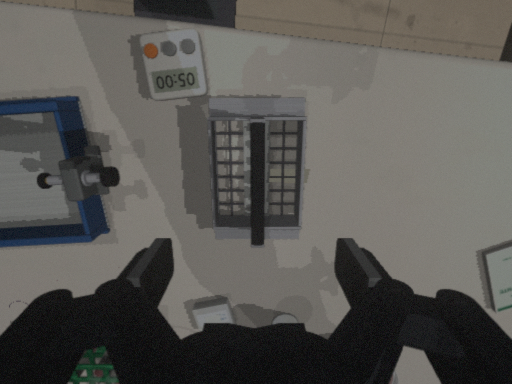

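```bash
python3 - <<'E'
from h import *
w=cv2.imread("pics/w1.png").astype(int).max(2);t=cv2.imread("pics/top0.png").astype(int).max(2)
for r in range(112,256,8):
    x=np.where(w[r,225:295]<40)[0]+225; print(r,x.min() if len(x) else None,x.max() if len(x) else None,end=" | ")
print()
for r in range(186,260,4):
    x=np.where(t[r,150:210]<50)[0]+150; print(r,list(x),end=" | ")
print()
o=get_obs();s=snapshot("wrist");T=wristT(s,o)
st=snapshot("top")
for px in ((258,122),(257,245),(258,124),(257,242)): print(at(s,px,.084,T).round(4))
E
```

```text
112 None None | 120 None None | 128 250 263 | 136 251 263 | 144 251 263 | 152 251 263 | 160 251 263 | 168 252 263 | 176 251 263 | 184 251 263 | 192 251 263 | 200 252 263 | 208 251 263 | 216 250 263 | 224 251 264 | 232 252 262 | 240 252 262 | 248 None None | 
186 [] | 190 [] | 194 [] | 198 [np.int64(167), np.int64(168), np.int64(169), np.int64(170), np.int64(171), np.int64(172), np.int64(173), np.int64(183), np.int64(184), np.int64(185), np.int64(186), np.int64(187), np.int64(194)] | 202 [np.int64(154), np.int64(155), np.int64(156), np.int64(163), np.int64(167), np.int64(168), np.int64(169), np.int64(170), np.int64(171), np.int64(172), np.int64(173), np.int64(195)] | 206 [np.int64(154), np.int64(155), np.int64(163), np.int64(168), np.int64(169), np.int64(170), np.int64(171), np.int64(172), np.int64(173), np.int64(195)] | 210 [np.int64(155), np.int64(156), np.int64(169), np.int64(170), np.int64(171), np.int64(172), np.int64(173), np.int64(174), np.int64(195), np.int64(196)] | 214 [np.int64(155), np.int64(156), np.int64(164), np.int64(168), np.int64(169), np.int64(170), np.int64(171), n
[... 931 characters left out ...]
), np.int64(198), np.int64(199)] | 238 [np.int64(158), np.int64(159), np.int64(172), np.int64(173), np.int64(174), np.int64(175), np.int64(176), np.int64(177), np.int64(199)] | 242 [np.int64(158), np.int64(159), np.int64(160), np.int64(167), np.int64(172), np.int64(173), np.int64(174), np.int64(175), np.int64(176), np.int64(177), np.int64(178), np.int64(180), np.int64(181), np.int64(199), np.int64(200)] | 246 [np.int64(158), np.int64(159), np.int64(160), np.int64(167), np.int64(172), np.int64(173), np.int64(174), np.int64(175), np.int64(176), np.int64(177), np.int64(178)] | 250 [] | 254 [] | 258 [] | 
[0.3982 0.287  0.084 ]
[0.522  0.2999 0.084 ]
[0.3999 0.2872 0.084 ]
[0.5186 0.2995 0.084 ]
```

```bash
python3 - <<'E'
from h import *
w=cv2.imread("pics/w1.png").astype(int).max(2)
print([(r,w[r,257]) for r in range(112,132)]);print([(r,w[r,257]) for r in range(236,252)]);print(w[180,240:275])
c=cv2.imread("pics/w1.png");cv2.imwrite("pics/w1c.png",cv2.resize(c[90:255,130:320],None,fx=4,fy=4,interpolation=cv2.INTER_NEAREST)[:600])
E
```

```text
[(112, np.int64(100)), (113, np.int64(99)), (114, np.int64(78)), (115, np.int64(71)), (116, np.int64(63)), (117, np.int64(51)), (118, np.int64(63)), (119, np.int64(92)), (120, np.int64(104)), (121, np.int64(99)), (122, np.int64(62)), (123, np.int64(41)), (124, np.int64(35)), (125, np.int64(38)), (126, np.int64(31)), (127, np.int64(34)), (128, np.int64(33)), (129, np.int64(33)), (130, np.int64(31)), (131, np.int64(31))]
[(236, np.int64(31)), (237, np.int64(30)), (238, np.int64(34)), (239, np.int64(36)), (240, np.int64(36)), (241, np.int64(36)), (242, np.int64(34)), (243, np.int64(32)), (244, np.int64(39)), (245, np.int64(65)), (246, np.int64(90)), (247, np.int64(96)), (248, np.int64(116)), (249, np.int64(114)), (250, np.int64(116)), (251, np.int64(112))]
[ 99  96  95  88  86  85  84  83  82  73  51  38  34  30  31  34  30  33
  31  30  33  31  36  30  54  76  70  63  68  93 103 102 105 106 102]
```

View pics/w1c.png

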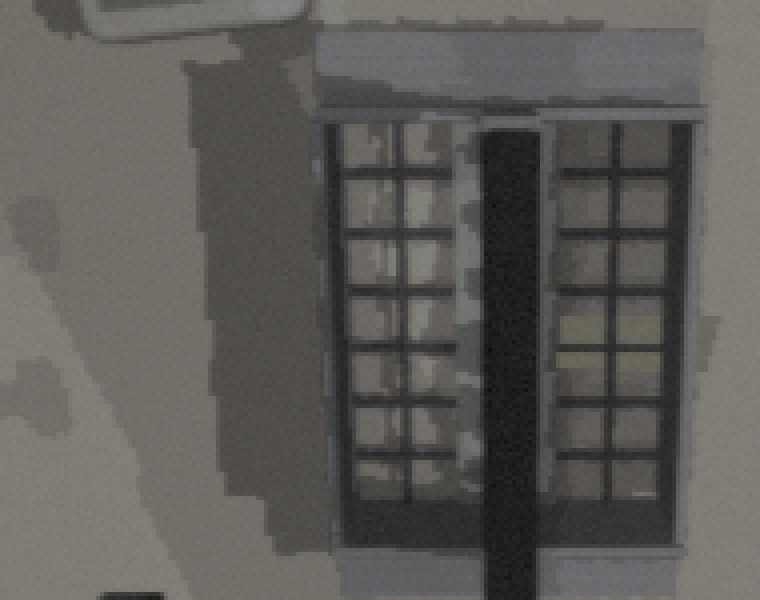

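```bash
python3 - <<'E'
from h import *
st=snapshot("top");print(at(st,(172.6,222),.084))
o=get_obs();print(o["tcp_pos"]);print(plan([.460,.293,.058],6))
E
```

```text
[0.45962301 0.29128685 0.084     ]
[0.45966922 0.28915421 0.20034773]
(array([0.01, 0.01, 0.06]), array([-0.07,  0.38, 14.23]))
```

>>> arm_command:
  moves:
    - [0,0,0,0,0.1,1,0]
    - [0,0,0,-0.05,0.2,3.5,0]
    - [0,0,0,-0.05,0.33,6.5,0]
    - [0,0,0,-0.05,0.33,9.5,0]
    - [0,0,0,-0.05,0.33,11.8,0]
    - [0,0,0,-0.05,0.33,13.3,0]
    - [0,0,0,-0.05,0.33,14.0,0]
    - [0,0,0,-0.05,0.33,14.2,0]

```text
time_s: 4.1
tcp_pos: [0.4603, 0.2921, 0.0582]
tcp_rot: [-0.164, 3.137, 0.0]
wrist_force: [-0.4, 1.0, -0.2]
finger_gap: 1.0
```

```bash
python3 - <<'E'
from h import *
o=get_obs();s=snapshot("wrist");print(o["tcp_pos"],o["wrist_force"])
cv2.imwrite("pics/w2.png",s["pixels"][:,:,::-1])
E
```

```text
[0.460276   0.29206149 0.05822356] [-0.35751245  0.95804713 -0.21116797]
```

View pics/w2.png

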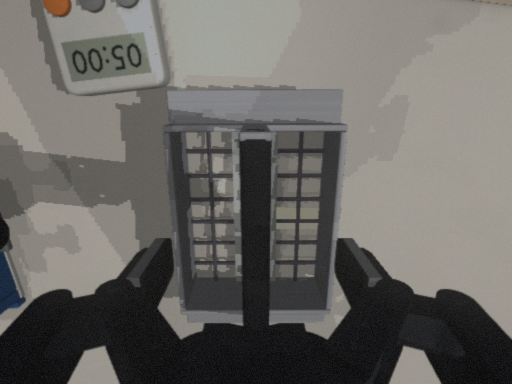

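>>> arm_command:
  moves:
    - [0,0,0,0,0.1,0,60]
    - [0,0,0,0,0.1,0,120]
    - [0,0,0,0,0.1,0,170]
    - [0,0,0,0,0.1,0,190]
    - [0,0,0,0,0.1,0,200]
    - [0,0,0,0,0.1,0,210]
    - [0,0,0,0,0.1,0,220]
    - [0,0,0,0,0.1,0,235]
  force: 60

```text
time_s: 5.15
tcp_pos: [0.4601, 0.2929, 0.0584]
tcp_rot: [-0.165, 3.137, -0.0]
wrist_force: [-0.3, -0.8, 2.9]
finger_gap: 0.149
```

>>> arm_command:
  moves:
    - [0,0,0,0,0,0,255]
    - [0,0,0,0,0,0,255]
    - [0,0,0,0,0,0,255]
  force: 70

```text
time_s: 5.52
tcp_pos: [0.4601, 0.2929, 0.0585]
tcp_rot: [-0.164, 3.137, 0.0]
wrist_force: [-1.2, -1.7, 4.9]
finger_gap: 0.151
```

```bash
python3 - <<'E'
from h import *
o=get_obs();s=snapshot("side");print(o["tcp_pos"],o["wrist_force"],o["ft_torque"],o["finger_gap"])
cv2.imwrite("pics/s3.png",cv2.resize(s["pixels"][140:300,200:360,::-1],None,fx=3.7,fy=3.7,interpolation=cv2.INTER_CUBIC))
E
```

```text
[0.46010427 0.29292792 0.05845968] [-1.16053359 -1.70648537  4.8515394 ] [-0.24802412  0.16823909  0.12303604] 0.15085000239256396
```

View pics/s3.png

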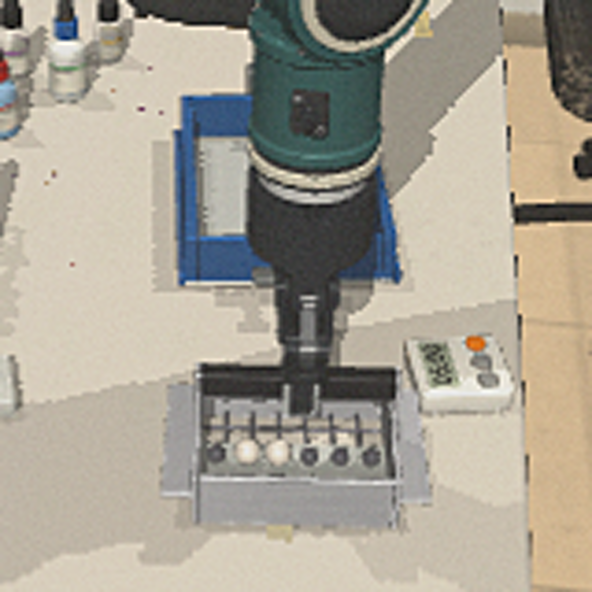

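>>> arm_command:
  moves:
    - [0,0,0,0,0,-0.1,255]
    - [0,0,0,0,0,-0.3,255]
    - [0,0,0,0,0,-0.6,255]
    - [0,0,0,0,0,-1.1,255]
    - [0,0,0,0,0,-1.7,255]
    - [0,0,0,0,0,-2.3,255]
    - [0,0,0,0,0,-3.0,255]
    - [0,0,0,0,0,-3.7,255]

```text
time_s: 6.58
tcp_pos: [0.4601, 0.293, 0.0959]
tcp_rot: [-0.164, 3.137, 0.0]
wrist_force: [0.1, -0.1, -4.0]
finger_gap: 0.15
```

>>> arm_command:
  moves:
    - [0,0,0,0,0,-0.8,255]
    - [0,0,0,0,0,-1.7,255]
    - [0,0,0,0,0,-2.6,255]
    - [0,0,0,0,0,-3.5,255]
    - [0,0,0,0,0,-4.3,255]
    - [0,0,0,0,0,-4.9,255]
    - [0,0,0,0,0,-5.2,255]
    - [0,0,0,0,0,-5.3,255]

```text
time_s: 7.58
tcp_pos: [0.46, 0.2929, 0.1484]
tcp_rot: [0.164, -3.137, 0.0]
wrist_force: [-0.4, 0.4, -3.7]
finger_gap: 0.15
```

```bash
python3 - <<'E'
from h import *
o=get_obs();s=snapshot("side");print(o["tcp_pos"],o["wrist_force"],o["ft_torque"],o["finger_gap"])
cv2.imwrite("pics/s4.png",cv2.resize(s["pixels"][100:300,180:380,::-1],None,fx=3,fy=3,interpolation=cv2.INTER_CUBIC))
t=snapshot("top")
cv2.imwrite("pics/t4.png",cv2.resize(t["pixels"][140:300,110:390,::-1],None,fx=2.8,fy=2.8,interpolation=cv2.INTER_CUBIC))
for n in("tray","stop_left","stop_right"):
    for r in place_of(t,n)[:2]: print(n,round(r["p"],2),r["pixel"],at(t,r["pixel"],0 if n=="tray" else .035).round(4))
E
```

```text
[0.46000274 0.29291867 0.14835018] [-0.38018167  0.44363225 -3.73755561] [-0.03391174 -0.00355642 -0.022704  ] 0.15010911954275102
tray 0.88 [298.9, 206.7] [ 0.4982 -0.0233  0.    ]
tray 0.28 [170.7, 220.0] [0.4704 0.3118 0.    ]
stop_left 0.54 [252.4, 214.5] [0.4776 0.0985 0.035 ]
stop_right 0.85 [337.2, 197.6] [ 0.5162 -0.1176  0.035 ]
```

View pics/s4.png

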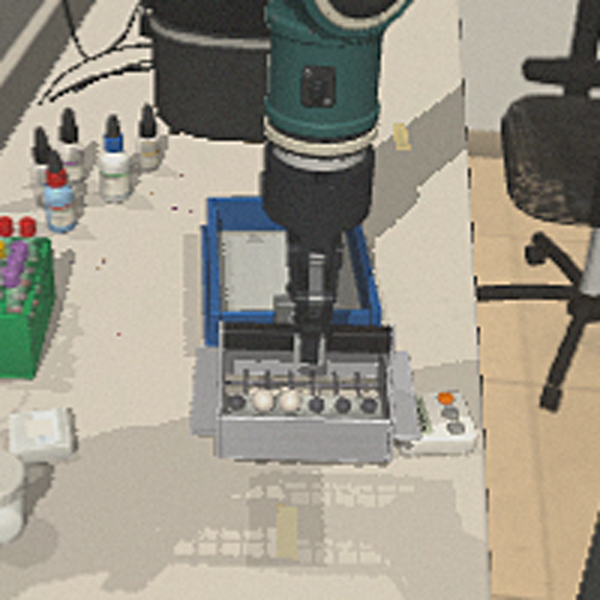

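View pics/t4.png

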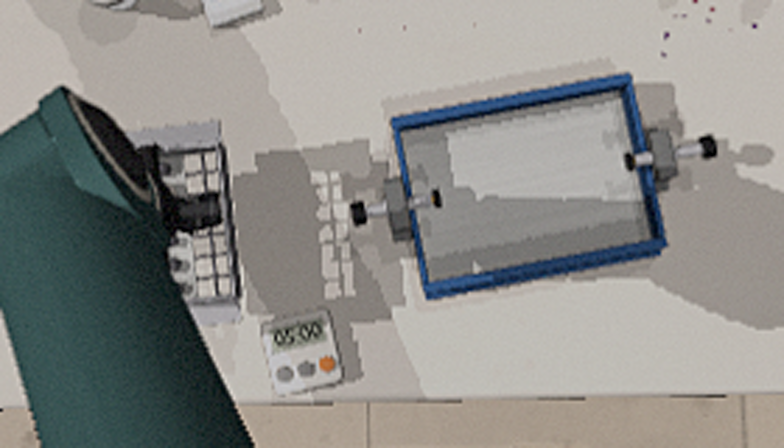

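```bash
python3 - <<'E'
from h import *
from scipy.optimize import least_squares
# calibration from live snapshots; images from unobstructed start pictures
t=snapshot("top");s=snapshot("side")
res={}
def fit(cams):
    data=[]
    for cam,f in cams:
        im=cv2.imread(f).astype(int);b,g,r=im[...,0],im[...,1],im[...,2]
        m=((b>r+40)&(b>60)).astype(np.uint8)
        n,l,st,c=cv2.connectedComponentsWithStats(m,connectivity=8)
        P=proj(cam,[.497,-.02,.045]).astype(int)
        # component with biggest area near
        ids=[i for i in range(1,n) if abs(c[i]-P).max()<40 and st[i,4]>50]
        m=np.isin(l,ids).astype(np.uint8)
        data.append((cam,m)); print(f,m.sum(),len(ids))
    return data
d=fit([(t,"pics/top0.png"),(s,"pics/side0.png")])
# render model: silhouette of walls => compare soft; use mask IoU optimise
def render(cam,p,scale=4):
    x,y,th=p;c,sn=np.cos(th),np.sin(th)
    out=np.zeros((384*scale//1,512*scale//1),np.uint8)
    W=lambda a,b,z:proj(cam,[x+c*a-sn*b,y+sn*a+c*b,z])
    def poly(pts,v):
        cv2.fillPoly(out,[np.round((np.array(pts)+.5)*scale-.5).astype(np.int32)],v)
    ho=[(81,111),(81,-111),(-81,-111),(-81,111)];hi=[(71,101),(71,-101),(-71,-101),(-71,101)]
    ho=np.array(ho)/1e3;hi=np.array(hi)/1e3
    # outer hull walls
    for i in range(4):
        a,b=ho[i],ho[(i+1)%4];poly([W(*a,.045),W(*b,.045),W(*b,0),W(*a,0)],1)
    poly([W(*a,.045) for a in ho],1)
    # visible floor = intersection of inner top opening and inner floor
    A=np.zeros_like(out);B=np.zeros_like(out)
    cv2.fillPoly(A,[np.round((np.array([W(*a,.045) for a in hi])+.5)*scale-.5).astype(np.int32)],1)
    cv2.fillPoly(B,[np.round((np.array([W(*a,.003) for a in hi])+.5)*scale-.5).astype(np.int32)],1)
    out[(A&B)>0]=0
    return cv2.resize(out.astype(np.float32),(512,384),interpolation=cv2.INTER_AREA)
def cost(p,ds):
    return sum(np.abs(cv2.GaussianBlur(render(c,p),(0,0),1)-cv2.GaussianBlur(m.astype(np.float32),(0,0),1)).sum() for c,m in ds)
from scipy.optimize import minimize
for name,ds in (("top",d[:1]),("side",d[1:]),("both",d)):
    r=minimize(cost,[.497,-.019,np.radians(10.2)],args=(ds,),method="Nelder-Mead",options=dict(initial_simplex=[[.497,-.019,.178],[.503,-.019,.178],[.497,-.012,.178],[.497,-.019,.21]],xatol=1e-4,fatol=.5))
    print(name,r.x[:2].round(4),np.degrees(r.x[2]).round(2),r.fun.round(0))
    for c,m in ds:
        v=np.dstack([m*255,np.zeros_like(m),(render(c,r.x)*255).astype(np.uint8)])
        cv2.imwrite(f"pics/fit_{name}_{'t' if c is t else 's'}.png",cv2.resize(v[140:290,200:400],None,fx=4,fy=4,interpolation=cv2.INTER_NEAREST))
E
```

```text
pics/top0.png 944 2
pics/side0.png 1171 2
top [ 0.4989 -0.0183] 9.44 675.0
side [ 0.5035 -0.0229] 9.72 644.0
both [ 0.4993 -0.0185] 9.63 1436.0
```

View pics/fit_top_t.png

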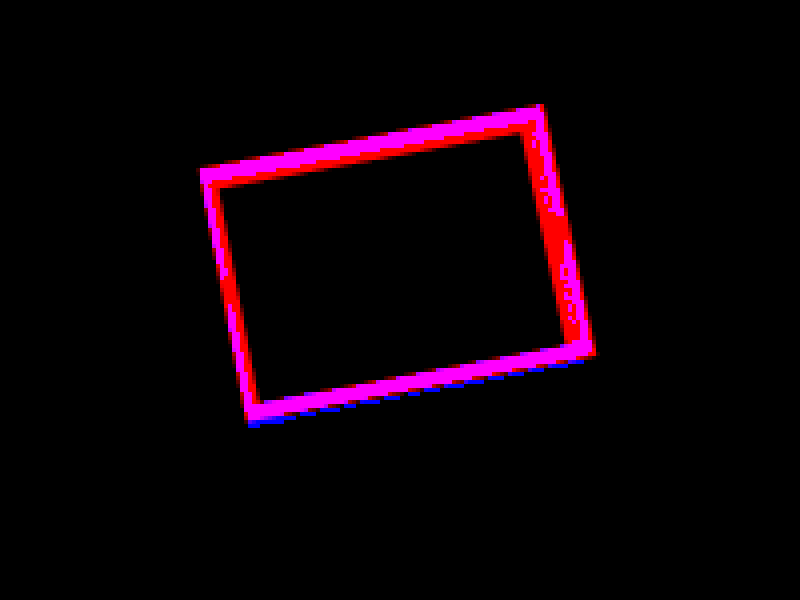

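View pics/fit_side_s.png

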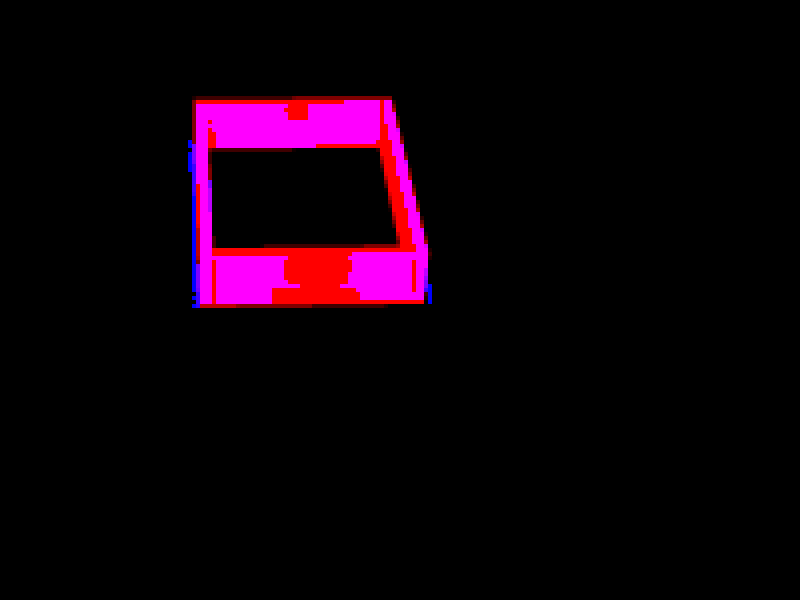

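```bash
python3 - <<'E'
from h import *
o=get_obs();p0=o["tcp_pos"].copy();R0=R.from_rotvec(o["tcp_rot"]).as_matrix();print(p0)
tgt=np.array([.4975,-.0185,.1484]);N=24
f=lambda u:10*u**3-15*u**4+6*u**5
yaw=lambda u:6.03+(9.7-6.03)*f(u)
Rb=Rd(np.radians(yaw(0)))
if np.trace(R0.T@Rb)<0: Rb=Rd(np.radians(yaw(0)+180)); off=180
else: off=0
for k in range(3):
    a=k*8/N;pb=p0+(tgt-p0)*f(a);Rc=Rd(np.radians(yaw(a)+off));L=[]
    for i in range(1,9):
        u=(k*8+i)/N
        d=Rc.T@(p0+(tgt-p0)*f(u)-pb)*100
        L.append([0,0,round(-(yaw(u)-yaw(a)),1),round(d[0],1 if 0 else 2),round(d[1],2),0,255])
    print(L)
E
```

```text
[0.45995463 0.29290675 0.14806802]
[[0, 0, -0.0, np.float64(-0.0), np.float64(-0.02), 0, 255], [0, 0, -0.0, np.float64(-0.0), np.float64(-0.16), 0, 255], [0, 0, -0.1, np.float64(-0.01), np.float64(-0.5), 0, 255], [0, 0, -0.1, np.float64(-0.02), np.float64(-1.11), 0, 255], [0, 0, -0.2, np.float64(-0.03), np.float64(-2.02), 0, 255], [0, 0, -0.4, np.float64(-0.05), np.float64(-3.25), 0, 255], [0, 0, -0.6, np.float64(-0.07), np.float64(-4.77), 0, 255], [0, 0, -0.8, np.float64(-0.1), np.float64(-6.58), 0, 255]]
[[0, 0, -0.2, np.float64(-0.0), np.float64(-2.05), 0, 255], [0, 0, -0.5, np.float64(-0.01), np.float64(-4.29), 0, 255], [0, 0, -0.8, np.float64(-0.01), np.float64(-6.66), 0, 255], [0, 0, -1.1, np.float64(-0.01), np.float64(-9.1), 0, 255], [0, 0, -1.4, np.float64(-0.02), np.float64(-11.54), 0, 255], [0, 0, -1.6, np.float64(-0.02), np.float64(-13.91), 0, 255], [0, 0, -1.9, np.float64(-0.02), np.float64(-16.15), 0, 255], [0, 0, -2.1, np.float64(-0.02), np.float64(-18.2), 0, 255]]
[[0, 0, -0.2, np.float64(0.06), np.float64(-1.81), 0, 255], [0, 0, -0.4, np.float64(0.12), np.float64(-3.33), 0, 255], [0, 0, -0.5, np.float64(0.16), np.float64(-4.56), 0, 255], [0, 0, -0.6, np.float64(0.2), np.float64(-5.47), 0, 255], [0, 0, -0.7, np.float64(0.22), np.float64(-6.08), 0, 255], [0, 0, -0.8, np.float64(0.23), np.float64(-6.42), 0, 255], [0, 0, -0.8, np.float64(0.24), np.float64(-6.56), 0, 255], [0, 0, -0.8, np.float64(0.24), np.float64(-6.58), 0, 255]]
```

>>> arm_command:
  moves:
    - [0,0,0,0,-0.02,0,255]
    - [0,0,0,0,-0.16,0,255]
    - [0,0,-0.1,-0.01,-0.5,0,255]
    - [0,0,-0.1,-0.02,-1.11,0,255]
    - [0,0,-0.2,-0.03,-2.02,0,255]
    - [0,0,-0.4,-0.05,-3.25,0,255]
    - [0,0,-0.6,-0.07,-4.77,0,255]
    - [0,0,-0.8,-0.1,-6.58,0,255]

```text
time_s: 8.93
tcp_pos: [0.4681, 0.2263, 0.1484]
tcp_rot: [-0.186, 3.136, -0.0]
wrist_force: [-0.2, 0.1, -5.5]
finger_gap: 0.148
```

>>> arm_command:
  moves:
    - [0,0,-0.2,0,-2.05,0,255]
    - [0,0,-0.5,-0.01,-4.29,0,255]
    - [0,0,-0.8,-0.01,-6.66,0,255]
    - [0,0,-1.1,-0.01,-9.1,0,255]
    - [0,0,-1.4,-0.02,-11.54,0,255]
    - [0,0,-1.6,-0.02,-13.91,0,255]
    - [0,0,-1.9,-0.02,-16.15,0,255]
    - [0,0,-2.1,-0.02,-18.2,0,255]

```text
time_s: 9.93
tcp_pos: [0.4895, 0.0449, 0.1484]
tcp_rot: [-0.242, 3.132, -0.0]
wrist_force: [-0.1, 0.1, -3.9]
finger_gap: 0.147
```

>>> arm_command:
  moves:
    - [0,0,-0.2,0.06,-1.81,0,255]
    - [0,0,-0.4,0.12,-3.33,0,255]
    - [0,0,-0.5,0.16,-4.56,0,255]
    - [0,0,-0.6,0.2,-5.47,0,255]
    - [0,0,-0.7,0.22,-6.08,0,255]
    - [0,0,-0.8,0.23,-6.42,0,255]
    - [0,0,-0.8,0.24,-6.56,0,255]
    - [0,0,-0.8,0.24,-6.58,0,255]

```text
time_s: 10.92
tcp_pos: [0.4974, -0.0182, 0.1483]
tcp_rot: [0.266, -3.13, -0.0]
wrist_force: [-0.1, -0.5, -4.5]
finger_gap: 0.149
```

```bash
python3 - <<'E'
from h import *
o=get_obs();print(o["time_s"],o["tcp_pos"],o["wrist_force"],o["ft_torque"],R.from_rotvec(o["tcp_rot"]).as_matrix().round(4))
for n in("side","top","wrist"):
    s=snapshot(n);im=s["pixels"][:,:,::-1]
    if n=="side": im=im[60:260,180:380]
    if n=="top": im=im[140:300,210:410]
    cv2.imwrite(f"pics/5{n}.png",cv2.resize(im,None,fx=3 if n!="wrist" else 1.5,fy=3 if n!="wrist" else 1.5,interpolation=cv2.INTER_CUBIC))
    if n=="wrist": cv2.imwrite("pics/5w_raw.png",im)
E
```

```text
10.925 [ 0.49743939 -0.01818785  0.1482629 ] [-0.1082593  -0.46288472 -4.54400083] [0.01938945 0.03888414 0.06769992] [[-9.856e-01 -1.688e-01 -0.000e+00]
 [-1.688e-01  9.856e-01  2.000e-04]
 [-0.000e+00  2.000e-04 -1.000e+00]]
```

View pics/5side.png

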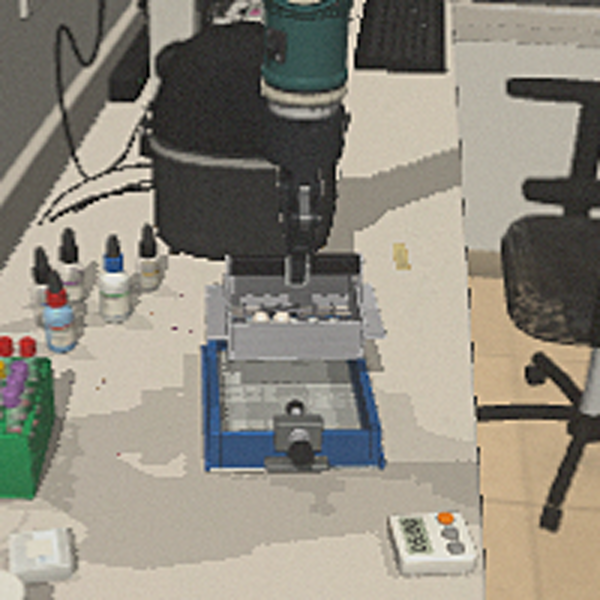

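View pics/5top.png

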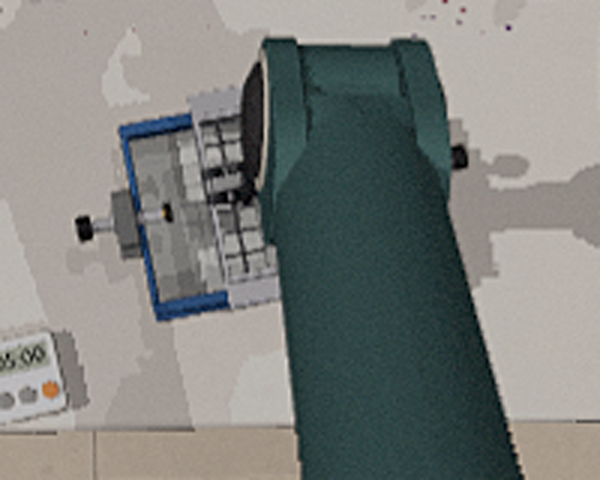

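View pics/5wrist.png

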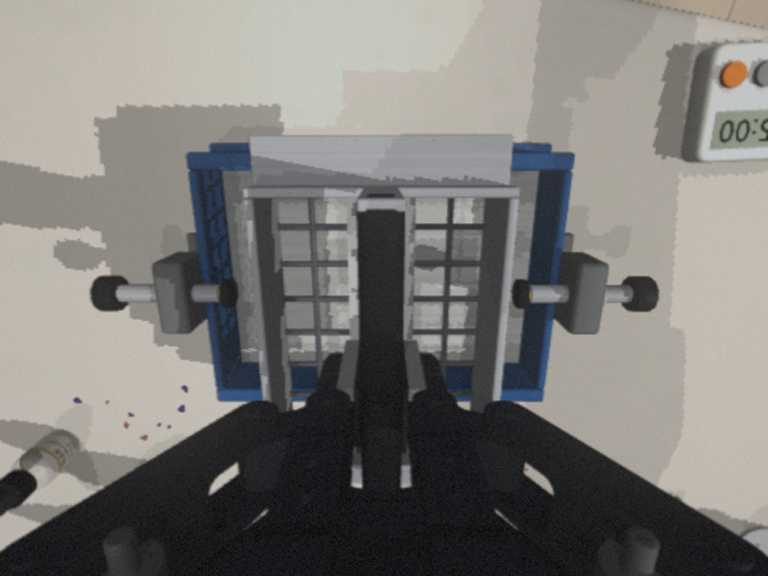

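```bash
python3 - <<'E'
from h import *
o=get_obs();s=snapshot("wrist");T=wristT(s,o)
im=s["pixels"].astype(int);b=im[...,2]-im[...,0]
R0=R.from_rotvec(o["tcp_rot"]).as_matrix()
for c in (135,145,155,355,365,375):
    print(c,[(r,int(b[r,c])) for r in list(range(98,116))])
for c in (150,158,345,355):
    print(c,[(r,int(b[r,c])) for r in list(range(250,274))])
for row in (130,230):
    print(row,[(x,int(b[row,x])) for x in range(115,160)]); print([(x,int(b[row,x])) for x in range(345,385)])
E
```

```text
135 [(98, -11), (99, -13), (100, -10), (101, 12), (102, 38), (103, 49), (104, 48), (105, 46), (106, 44), (107, 48), (108, 45), (109, 48), (110, 47), (111, 43), (112, 33), (113, 21), (114, 24), (115, 17)]
145 [(98, 43), (99, 40), (100, 33), (101, 31), (102, 43), (103, 46), (104, 50), (105, 49), (106, 46), (107, 46), (108, 49), (109, 49), (110, 48), (111, 45), (112, 35), (113, 28), (114, 33), (115, 35)]
155 [(98, 41), (99, 40), (100, 31), (101, 29), (102, 44), (103, 47), (104, 46), (105, 48), (106, 46), (107, 47), (108, 45), (109, 47), (110, 49), (111, 44), (112, 38), (113, 15), (114, 3), (115, -2)]
355 [(98, 54), (99, 53), (100, 46), (101, 32), (102, 51), (103, 60), (104, 64), (105, 65), (106, 64), (107, 65), (108, 65), (109, 64), (110, 67), (111, 61), (112, 50), (113, 21), (114, 3), (115, -1)]
365 [(98, 52), (99, 53), (100, 47), (101, 32), (102, 51), (103, 57), (104, 65), (105, 66), (106, 62), (107, 62), (108, 63), (109, 63), (110, 66), (111, 63), (112, 50), (113, 29), (114, 15), (115, 13)]
375 [(98, -13), (99, -11), (100, -10), (101, 5), (102, 31), (103, 46), (104, 51), (105, 53), (
[... 2413 characters left out ...]
0), (138, -10), (139, -8), (140, 9), (141, 39), (142, 45), (143, 47), (144, 39), (145, 30), (146, 23), (147, 14), (148, 15), (149, 15), (150, 14), (151, 15), (152, 15), (153, 19), (154, 16), (155, 18), (156, 13), (157, 19), (158, 17), (159, 17)]
[(345, 1), (346, 1), (347, 9), (348, 16), (349, 21), (350, 19), (351, 20), (352, 16), (353, 18), (354, 15), (355, 16), (356, 18), (357, 20), (358, 19), (359, 20), (360, 24), (361, 33), (362, 53), (363, 65), (364, 70), (365, 72), (366, 43), (367, -3), (368, -11), (369, -14), (370, -13), (371, -13), (372, -11), (373, -13), (374, -13), (375, -14), (376, -15), (377, -15), (378, -15), (379, -14), (380, -14), (381, -11), (382, -14), (383, -14), (384, -14)]
```

```bash
python3 - <<'E'
from h import *
o=get_obs();s=snapshot("wrist");T=wristT(s,o);R0=R.from_rotvec(o["tcp_rot"]).as_matrix()
f=lambda px,z:(R0.T@(at(s,px,z,T)-o["tcp_pos"])*1000).round(1)
for n,px,z in (("near out +81",(160,101.3),.045),("near in +71",(160,112.7),.045),("far in -71",(160,258.9),.045),("far out -81",(160,266.9),.045),("near outR",(360,101.3),.045),("left 130",(127.3,130),.045),("left230",(140.4,230),.045),("right130",(379.3,130),.045),("right230",(366.3,230),.045)): print(n,f(px,z))
im=s["pixels"].astype(int).max(2)
for c in (200,220,290,310): print(c,[(r,int(im[r,c])) for r in range(84,134)])
print([(c,int(im[150,c])) for c in range(155,190)]);print([(c,int(im[150,c])) for c in range(325,350)])
E
```

```text
near out +81 [ 78.8 -79.3 103.3]
near in +71 [ 69.5 -80.2 103.3]
far in -71 [-72.  -94.2 103.3]
far out -81 [-81.2 -95.1 103.3]
near outR [ 78.9  89.9 103.3]
left 130 [  55.  -110.1  103.3]
left230 [ -40.3 -110.1  103.3]
right130 [ 55.1 109.4 103.3]
right230 [-40.2 109.4 103.3]
200 [(84, 192), (85, 192), (86, 193), (87, 192), (88, 191), (89, 190), (90, 154), (91, 161), (92, 168), (93, 167), (94, 171), (95, 169), (96, 169), (97, 164), (98, 166), (99, 167), (100, 166), (101, 163), (102, 163), (103, 166), (104, 166), (105, 168), (106, 168), (107, 164), (108, 166), (109, 155), (110, 123), (111, 124), (112, 125), (113, 126), (114, 120), (115, 110), (116, 108), (117, 112), (118, 108), (119, 107), (120, 112), (121, 110), (122, 104), (123, 99), (124, 87), (125, 111), (126, 119), (127, 126), (128, 130), (129, 123), (130, 122), (131, 106), (132, 98), (133, 106)]
220 [(84, 191), (85, 192), (86, 192), (87, 192), (88, 193), (89, 187), (90, 154), (91, 164), (92, 169), (93, 167), (94, 168), (95, 166), (96, 167), (97, 164), (98, 166), (99, 169), (100, 168), (101, 165), (102, 166), (103, 166), (104, 
[... 1514 characters left out ...]
 (133, 149)]
[(155, 96), (156, 91), (157, 95), (158, 108), (159, 113), (160, 115), (161, 124), (162, 127), (163, 113), (164, 136), (165, 151), (166, 158), (167, 158), (168, 133), (169, 106), (170, 73), (171, 63), (172, 59), (173, 60), (174, 61), (175, 59), (176, 61), (177, 58), (178, 59), (179, 61), (180, 64), (181, 88), (182, 100), (183, 100), (184, 91), (185, 73), (186, 68), (187, 70), (188, 72), (189, 69)]
[(325, 63), (326, 60), (327, 63), (328, 62), (329, 61), (330, 65), (331, 60), (332, 66), (333, 63), (334, 65), (335, 65), (336, 65), (337, 71), (338, 101), (339, 133), (340, 148), (341, 157), (342, 165), (343, 161), (344, 142), (345, 130), (346, 132), (347, 130), (348, 129), (349, 130)]
```

```bash
python3 - <<'E'
from h import *
o=get_obs();s=snapshot("wrist");T=wristT(s,o);R0=R.from_rotvec(o["tcp_rot"]).as_matrix()
f=lambda px,z:(R0.T@(at(s,px,z,T)-o["tcp_pos"])*1000).round(1)
for n,px,z in (("flange 85",(220,89.6),.116),("flange R",(300,89.2),.116),("rim out 65.5",(220,124.7),.130),("rim in 61.5",(220,130.7),.130),("rim L -53",(163.5,150),.130),("rim R 53",(344.3,150),.130)): print(n,f(px,z))
print(o["tcp_pos"])
E
```

```text
flange 85 [ 84.6 -20.   32.3]
flange R [84.8 27.5 32.3]
rim out 65.5 [ 65.2 -19.1  18.3]
rim in 61.5 [ 61.8 -19.2  18.3]
rim L -53 [ 50.8 -52.4  18.3]
rim R 53 [50.8 52.6 18.3]
[ 0.49743625 -0.01821054  0.14828318]
```

>>> arm_command:
  moves:
    - [0,0,0,0,0,0.1,255]
    - [0,0,0,-0.05,0,0.4,255]
    - [0,0,0,-0.1,0,0.9,255]
    - [0,0,0,-0.1,0,1.5,255]
    - [0,0,0,-0.1,0,2.2,255]
    - [0,0,0,-0.1,0,2.9,255]
    - [0,0,0,-0.1,0,3.6,255]
    - [0,0,0,-0.1,0,4.2,255]

```text
time_s: 12.22
tcp_pos: [0.4984, -0.0183, 0.1057]
tcp_rot: [0.265, -3.13, -0.0]
wrist_force: [0.1, 0.0, -4.8]
finger_gap: 0.149
```

>>> arm_command:
  moves:
    - [0,0,0,0,0,0.5,255]
    - [0,0,0,0,0,0.9,255]
    - [0,0,0,0,0,1.2,255]
    - [0,0,0,0,0,1.5,255]
    - [0,0,0,0,0,1.75,255]
    - [0,0,0,0,0,1.95,255]
    - [0,0,0,0,0,2.1,255]
    - [0,0,0,0,0,2.2,255]

```text
time_s: 13.22
tcp_pos: [0.4985, -0.0183, 0.0842]
tcp_rot: [-0.265, 3.13, 0.0]
wrist_force: [-0.7, 0.5, -3.2]
finger_gap: 0.147
```

```bash
python3 - <<'E'
from h import *
o=get_obs();print(o["time_s"],o["tcp_pos"],o["wrist_force"],o["ft_torque"])
for n in("side","wrist"):
    s=snapshot(n);im=s["pixels"][:,:,::-1]
    if n=="side": im=im[100:260,200:360]
    cv2.imwrite(f"pics/6{n}.png",cv2.resize(im,None,fx=3.7 if n!="wrist" else 1.5,fy=3.7 if n!="wrist" else 1.5,interpolation=cv2.INTER_CUBIC))
E
```

```text
13.225 [ 0.49846162 -0.01828835  0.08423629] [-0.70486622  0.49507242 -3.20810117] [-0.01428895  0.03207097 -0.02816141]
```

View pics/6side.png

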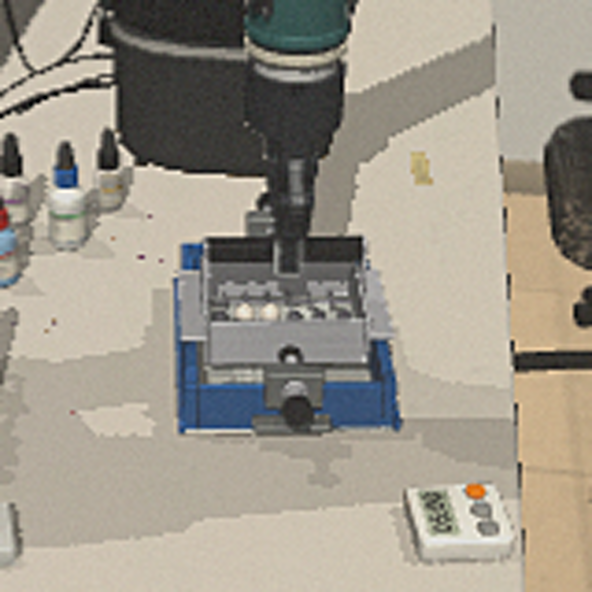

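View pics/6wrist.png

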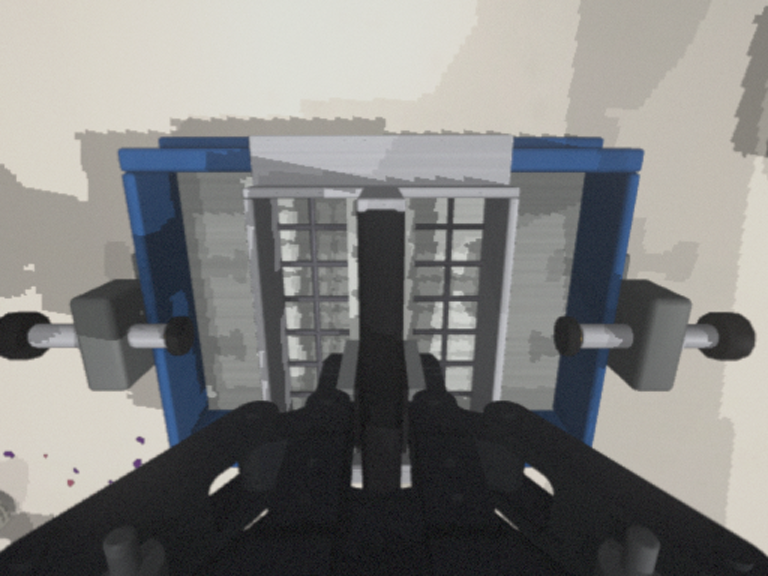

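```bash
python3 - <<'E'
from h import *
o=get_obs();s=snapshot("wrist");T=wristT(s,o);R0=R.from_rotvec(o["tcp_rot"]).as_matrix()
f=lambda px,z:(R0.T@(at(s,px,z,T)-o["tcp_pos"])*1000).round(1)
for px in ((178/1.5,335/1.5),(185/1.5,335/1.5),(568/1.5,335/1.5),(562/1.5,335/1.5)): print(f(px,.054))
cv2.imwrite("pics/6p.png",np.hstack([cv2.resize(s["pixels"][200:250,100:150,::-1],None,fx=8,fy=8,interpolation=cv2.INTER_CUBIC),cv2.resize(s["pixels"][200:250,355:405,::-1],None,fx=8,fy=8,interpolation=cv2.INTER_CUBIC)]))
E
```

```text
[ -0.8 -91.4  30.2]
[ -0.8 -88.3  30.2]
[-0.7 84.6 30.2]
[-0.7 81.9 30.2]
```

View pics/6p.png

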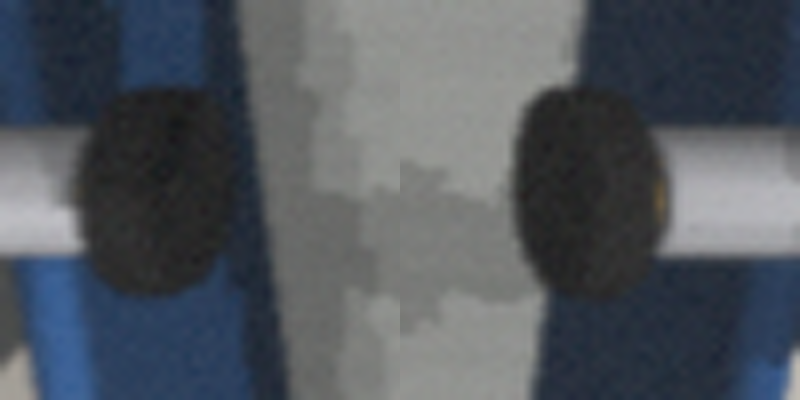

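>>> arm_command:
  moves:
    - [0,0,0,0,0,0.06,255]
    - [0,0,0,0,0,0.11,255]
    - [0,0,0,0,0,0.16,255]
    - [0,0,0,0,0,0.2,255]
    - [0,0,0,0,0,0.2,255]

```text
time_s: 14.0
tcp_pos: [0.4984, -0.0183, 0.0823]
tcp_rot: [0.265, -3.13, -0.0]
wrist_force: [0.4, -0.2, -4.6]
finger_gap: 0.15
```

>>> arm_command:
  moves:
    - [0,0,0,0,0,0.03,255]
    - [0,0,0,0,0,0.06,255]
    - [0,0,0,0,0,0.09,255]
    - [0,0,0,0,0,0.12,255]

```text
time_s: 14.5
tcp_pos: [0.4984, -0.0183, 0.0815]
tcp_rot: [0.265, -3.13, -0.0]
wrist_force: [-3.0, -0.0, 2.8]
finger_gap: 0.145
```

>>> arm_command:
  moves:
    - [0,0,0,0,0.1,-0.02,255]
    - [0,0,0,0,0.4,-0.02,255]
    - [0,0,0,0,0.8,-0.02,255]
    - [0,0,0,0,1.2,-0.02,255]
    - [0,0,0,0,1.6,-0.02,255]
    - [0,0,0,0,1.95,-0.02,255]
    - [0,0,0,0,2.2,-0.02,255]
    - [0,0,0,0,2.35,-0.02,255]

```text
time_s: 15.5
tcp_pos: [0.4947, 0.0048, 0.0815]
tcp_rot: [-0.265, 3.13, -0.0]
wrist_force: [0.9, -4.1, 0.5]
finger_gap: 0.148
```

```bash
python3 - <<'E'
from h import *
o=get_obs();print(o["time_s"],o["tcp_pos"],o["wrist_force"],o["ft_torque"])
R0=R.from_rotvec(o["tcp_rot"]).as_matrix();print(R0.T@o["wrist_force"])
for n in("side","wrist"):
    s=snapshot(n);im=s["pixels"][:,:,::-1]
    if n=="side": im=im[100:260,200:360]
    cv2.imwrite(f"pics/7{n}.png",cv2.resize(im,None,fx=3.7 if n!="wrist" else 1.5,fy=3.7 if n!="wrist" else 1.5,interpolation=cv2.INTER_CUBIC))
E
```

```text
15.5 [0.49468473 0.00484909 0.08145293] [ 0.90319771 -4.10493816  0.46216796] [-0.7160703  -0.10741023 -0.00416003]
[-0.19950552 -4.1984971  -0.46119652]
```

View pics/7side.png

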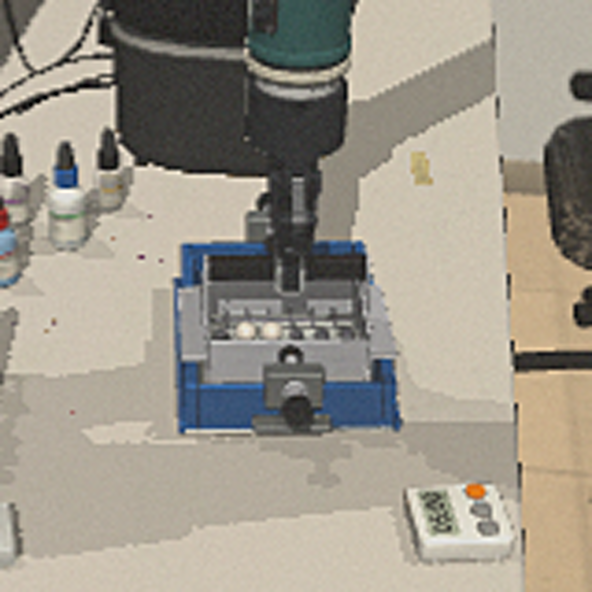

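View pics/7wrist.png

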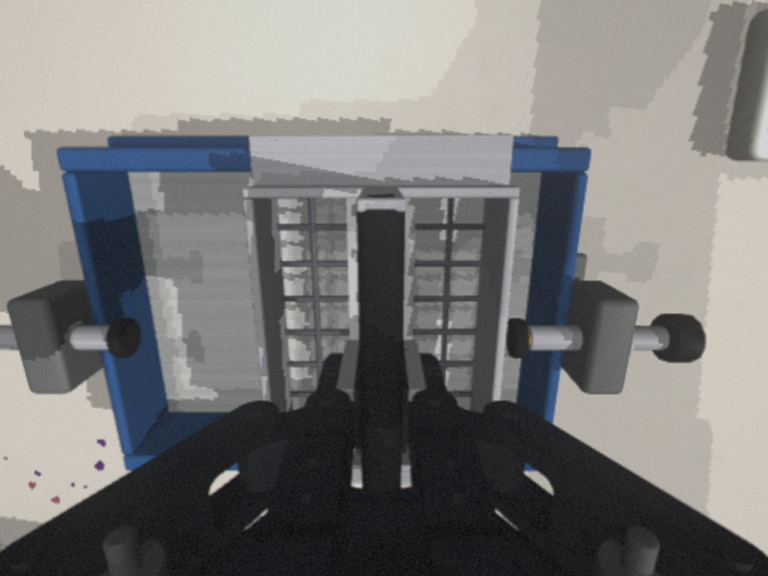

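>>> arm_command:
  moves:
    - [0,0,0,0,0.1,0,255]
    - [0,0,0,0,0.15,0,255]

```text
time_s: 15.85
tcp_pos: [0.4945, 0.0061, 0.0815]
tcp_rot: [-0.265, 3.13, -0.0]
wrist_force: [0.4, -4.5, 2.5]
finger_gap: 0.15
```

>>> arm_command:
  moves:
    - [0,0,0,0,0.1,0,255]
    - [0,0,0,0,0.15,0,255]

```text
time_s: 16.1
tcp_pos: [0.4942, 0.0077, 0.0814]
tcp_rot: [-0.265, 3.13, -0.0]
wrist_force: [0.5, -4.6, 3.7]
finger_gap: 0.152
```

>>> arm_command:
  moves:
    - [0,0,0,0,0.1,-0.03,255]
    - [0,0,0,0,0.15,-0.03,255]

```text
time_s: 16.35
tcp_pos: [0.4936, 0.0095, 0.0815]
tcp_rot: [0.266, -3.13, -0.0]
wrist_force: [1.0, -4.1, 1.3]
finger_gap: 0.153
```

>>> arm_command:
  moves:
    - [0,0,0,0,0.1,0,255]
    - [0,0,0,0,0.15,0,255]

```text
time_s: 16.6
tcp_pos: [0.4934, 0.0103, 0.0815]
tcp_rot: [0.265, -3.13, 0.001]
wrist_force: [1.2, -5.0, 0.7]
finger_gap: 0.146
```

>>> arm_command:
  moves:
    - [0,0,0,0,0.1,0,255]
    - [0,0,0,0,0.1,0,255]

```text
time_s: 16.85
tcp_pos: [0.4933, 0.0108, 0.0815]
tcp_rot: [0.264, -3.13, 0.002]
wrist_force: [1.6, -5.8, 0.6]
finger_gap: 0.151
```

```bash
python3 - <<'E'
from h import *
o=get_obs();print(o["time_s"],o["tcp_pos"],o["wrist_force"],o["ft_torque"])
s=snapshot("wrist");cv2.imwrite("pics/8w.png",cv2.resize(s["pixels"][190:260,300:400,::-1],None,fx=7,fy=7,interpolation=cv2.INTER_CUBIC))
E
```

```text
16.85 [0.49330923 0.01078899 0.08149828] [ 1.64337289 -5.80357774  0.62805758] [-1.29367207e+00 -2.51941306e-01 -4.13598205e-04]
```

View pics/8w.png

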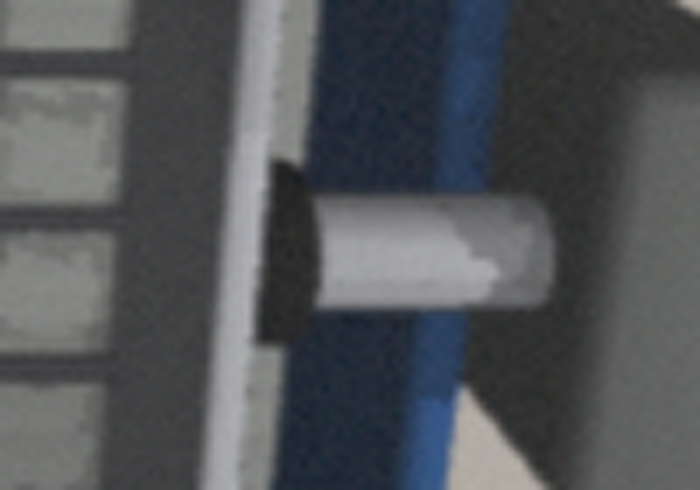

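>>> arm_command:
  moves:
    - [0,0,0,0,0.1,0,255]
    - [0,0,0,0,0.15,0,255]
    - [0,0,0,0,0.15,0,255]

```text
time_s: 17.27
tcp_pos: [0.4932, 0.0114, 0.0816]
tcp_rot: [-0.263, 3.13, -0.003]
wrist_force: [2.3, -9.0, 2.1]
finger_gap: 0.149
```

>>> arm_command:
  moves:
    - [0,0,0,0,0.1,0,255]
    - [0,0,0,0,0.1,0,255]
    - [0,0,0,0,-0.6,0,255]
    - [0,0,0,0,-2.2,0,255]
    - [0,0,0,0,-4.1,0,255]
    - [0,0,0,0,-5.5,0,255]
    - [0,0,0,0,-6.1,0,255]
    - [0,0,0,0,-6.2,0,255]

```text
time_s: 18.27
tcp_pos: [0.5033, -0.0477, 0.0815]
tcp_rot: [0.265, -3.13, -0.001]
wrist_force: [-1.4, 2.6, 2.2]
finger_gap: 0.15
```

```bash
cat >> h.py <<'E'
def rep():
    o=get_obs();u=np.array([-.1688,.9856]);d=(o["tcp_pos"][:2]-np.array([.4984,-.0183]))*1000
    print("t",round(o["time_s"],2),"off y",(d@u).round(1),"x",(d@[u[1],-u[0]]).round(1),"z",o["tcp_pos"][2].round(4),"Fy",(o["wrist_force"][:2]@u).round(1),"Fx",(o["wrist_force"][:2]@[u[1],-u[0]]).round(1),"Fz",o["wrist_force"][2].round(1),"tau",o["ft_torque"].round(2),"rot",o["tcp_rot"].round(4),"gap",round(o["finger_gap"],3))
def pic(name,tag):
    s=snapshot(name);im=s["pixels"][:,:,::-1]
    if name=="side": im=im[110:250,215:355];k=4
    else: k=1.5
    cv2.imwrite(f"pics/{tag}.png",cv2.resize(im,None,fx=k,fy=k,interpolation=cv2.INTER_CUBIC));return s
E
python3 - <<'E'
from h import *
rep();pic("side","9s");pic("wrist","9w")
E
```

```text
t 18.27 off y -29.8 x -0.1 z 0.0815 Fy 2.8 Fx -0.9 Fz 2.2 tau [ 0.6   0.08 -0.05] rot [ 2.6490e-01 -3.1299e+00 -8.0000e-04] gap 0.15
```

View pics/9s.png

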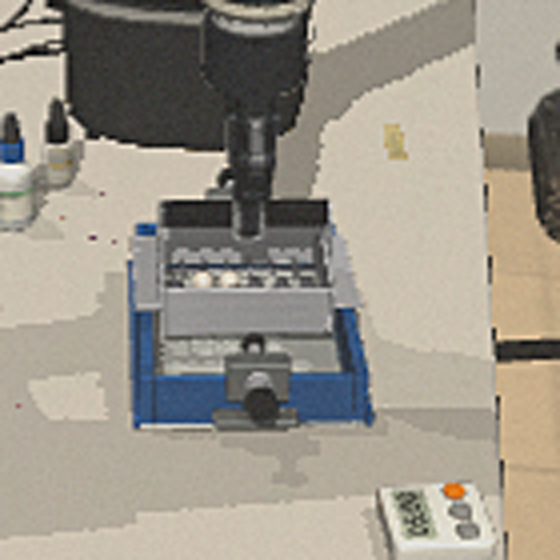

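View pics/9w.png

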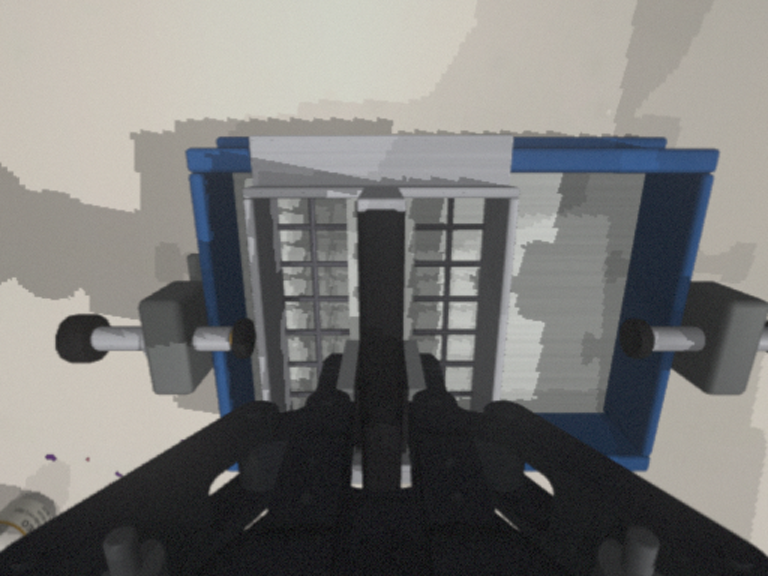

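>>> arm_command:
  moves:
    - [0,0,0,0,-0.15,0,255]
    - [0,0,0,0,-0.25,0,255]
    - [0,0,0,0,-0.35,0,255]
    - [0,0,0,0,-0.4,0,255]

```text
time_s: 18.88
tcp_pos: [0.5041, -0.0519, 0.0815]
tcp_rot: [0.265, -3.13, 0.0]
wrist_force: [-0.5, 2.6, -0.6]
finger_gap: 0.151
```

```bash
python3 - <<'E'
from h import *
rep()
E
```

```text
t 18.88 off y -34.1 x -0.1 z 0.0815 Fy 2.7 Fx -0.1 Fz -0.6 tau [ 0.5   0.06 -0.  ] rot [ 2.6540e-01 -3.1302e+00  2.0000e-04] gap 0.151
```

>>> arm_command:
  moves:
    - [0,0,0,0,-0.1,0,255]
    - [0,0,0,0,-0.2,0,255]
    - [0,0,0,0,-0.2,0,255]

```text
time_s: 19.25
tcp_pos: [0.5044, -0.0536, 0.0815]
tcp_rot: [0.266, -3.13, -0.0]
wrist_force: [-0.9, 3.2, -1.2]
finger_gap: 0.151
```

```bash
python3 - <<'E'
from h import *
rep()
E
```

```text
t 19.25 off y -35.8 x -0.1 z 0.0815 Fy 3.3 Fx -0.4 Fz -1.2 tau [0.7  0.13 0.04] rot [ 2.656e-01 -3.130e+00 -5.000e-04] gap 0.151
```

>>> arm_command:
  moves:
    - [0,0,0,0,-0.1,0,255]
    - [0,0,0,0,-0.2,0,255]
    - [0,0,0,0,-0.2,0,255]

```text
time_s: 19.62
tcp_pos: [0.5045, -0.0546, 0.0816]
tcp_rot: [0.266, -3.13, -0.002]
wrist_force: [-1.3, 6.3, 1.6]
finger_gap: 0.152
```

```bash
python3 - <<'E'
from h import *
rep();pic("wrist","10w")
E
```

```text
t 19.62 off y -36.8 x -0.1 z 0.0816 Fy 6.4 Fx -0.2 Fz 1.6 tau [ 1.27  0.33 -0.03] rot [ 2.6640e-01 -3.1295e+00 -2.3000e-03] gap 0.152
```

View pics/10w.png

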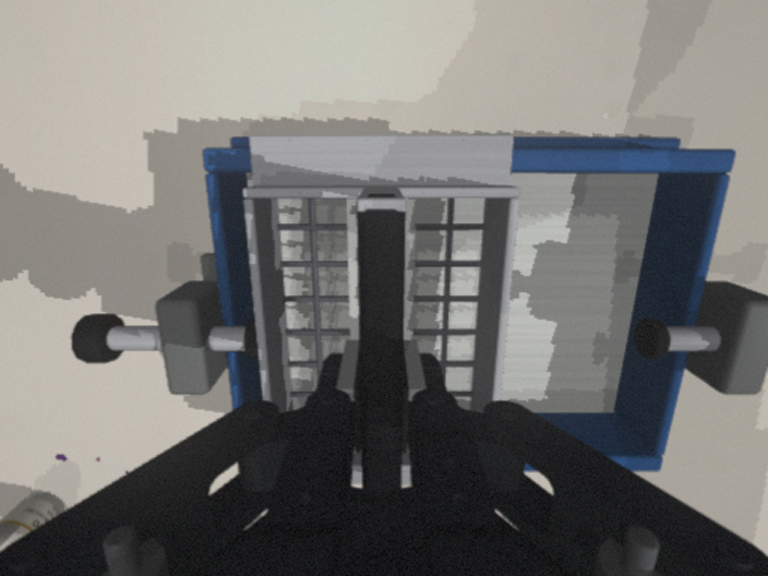

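>>> arm_command:
  moves:
    - [0,0,0,0,-0.2,0,255]
    - [0,0,0,0,-0.2,0,255]
    - [0,0,0,0,0.9,0,255]
    - [0,0,0,0,3.5,0,255]
    - [0,0,0,0,6.0,0,255]
    - [0,0,0,0,7.1,0,255]

```text
time_s: 20.42
tcp_pos: [0.4932, 0.0129, 0.0818]
tcp_rot: [-0.267, 3.129, -0.005]
wrist_force: [1.3, -12.5, 2.4]
finger_gap: 0.148
```

```bash
python3 - <<'E'
from h import *
rep();pic("side","11s")
E
```

```text
t 20.43 off y 31.7 x 0.1 z 0.0818 Fy -12.6 Fx -0.9 Fz 2.4 tau [-3.05 -0.04  0.03] rot [-0.2668  3.1294 -0.0046] gap 0.148
```

View pics/11s.png

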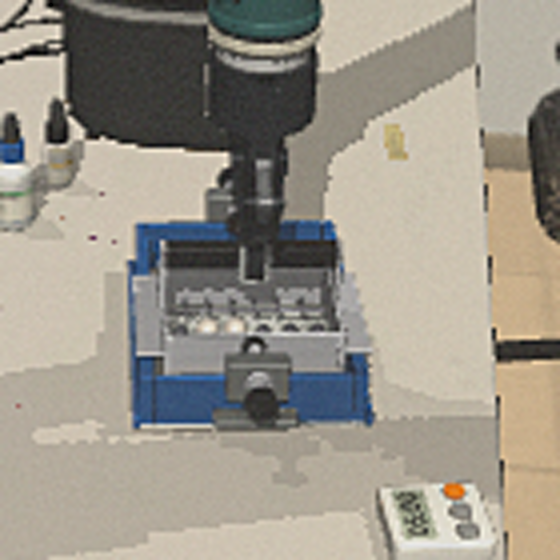

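>>> arm_command:
  moves:
    - [0,0,0,0,-1.1,0,255]
    - [0,0,0,0,-3.65,0,255]
    - [0,0,0,0,-6.2,0,255]
    - [0,0,0,0,-7.3,0,255]

```text
time_s: 20.98
tcp_pos: [0.5049, -0.057, 0.0817]
tcp_rot: [0.262, -3.13, -0.005]
wrist_force: [-4.2, 17.8, 7.8]
finger_gap: 0.147
```

```bash
python3 - <<'E'
from h import *
rep();pic("side","12s");pic("wrist","12w")
E
```

```text
t 20.98 off y -39.3 x -0.1 z 0.0817 Fy 18.3 Fx -1.2 Fz 7.8 tau [ 3.69  0.95 -0.08] rot [ 0.2618 -3.1296 -0.0051] gap 0.147
```

View pics/12s.png

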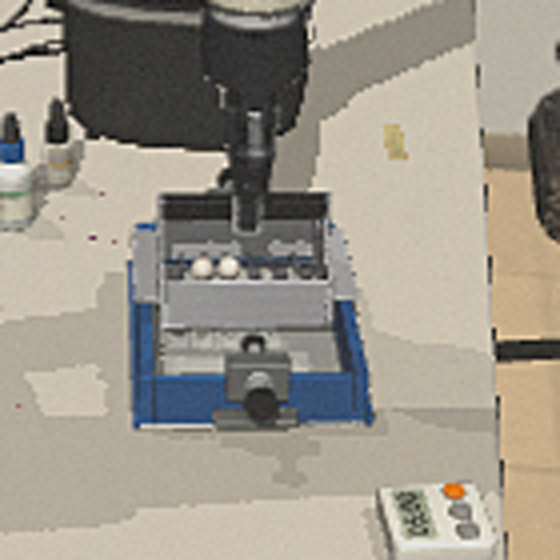

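View pics/12w.png

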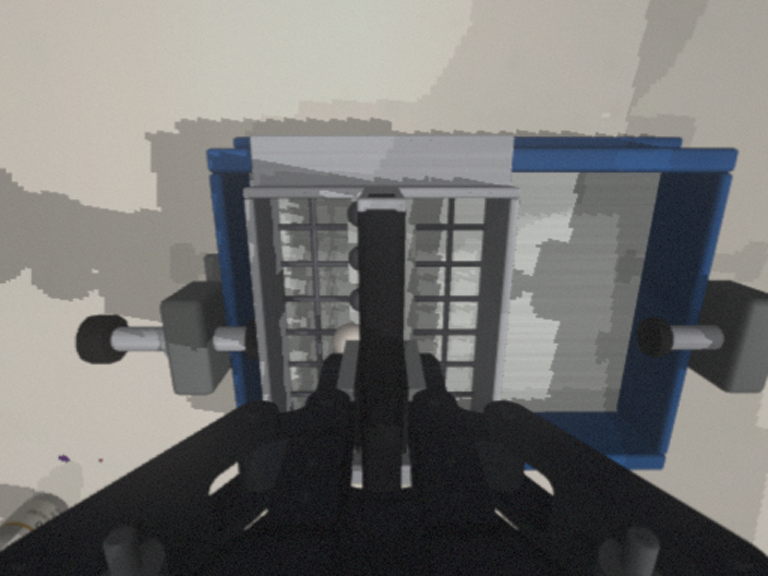

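>>> arm_command:
  moves:
    - [0,0,0,0,1.1,0,255]
    - [0,0,0,0,3.65,0,255]
    - [0,0,0,0,6.2,0,255]
    - [0,0,0,0,7.3,0,255]
    - [0,0,0,0,6.2,0,255]
    - [0,0,0,0,3.65,0,255]
    - [0,0,0,0,1.1,0,255]
    - [0,0,0,0,0.05,0,255]

```text
time_s: 22.08
tcp_pos: [0.5048, -0.0567, 0.0817]
tcp_rot: [0.262, -3.13, -0.005]
wrist_force: [-4.4, 15.3, 8.1]
finger_gap: 0.149
```

```bash
python3 - <<'E'
from h import *
rep();pic("side","13s");pic("wrist","13w")
E
```

```text
t 22.07 off y -38.9 x -0.1 z 0.0817 Fy 15.8 Fx -1.7 Fz 8.1 tau [ 3.43  0.87 -0.01] rot [ 0.2617 -3.1297 -0.0047] gap 0.149
```

View pics/13s.png

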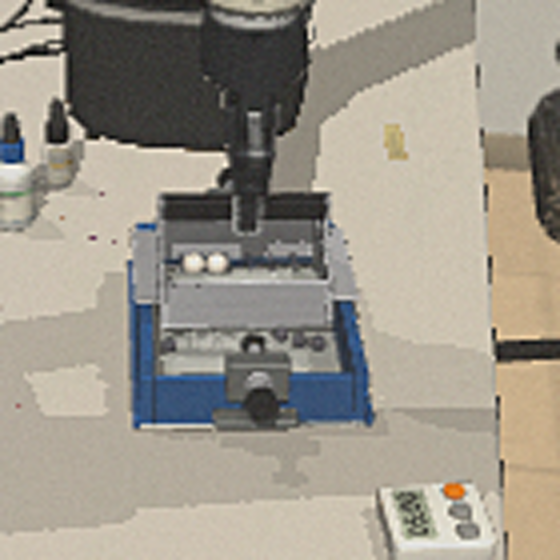

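View pics/13w.png

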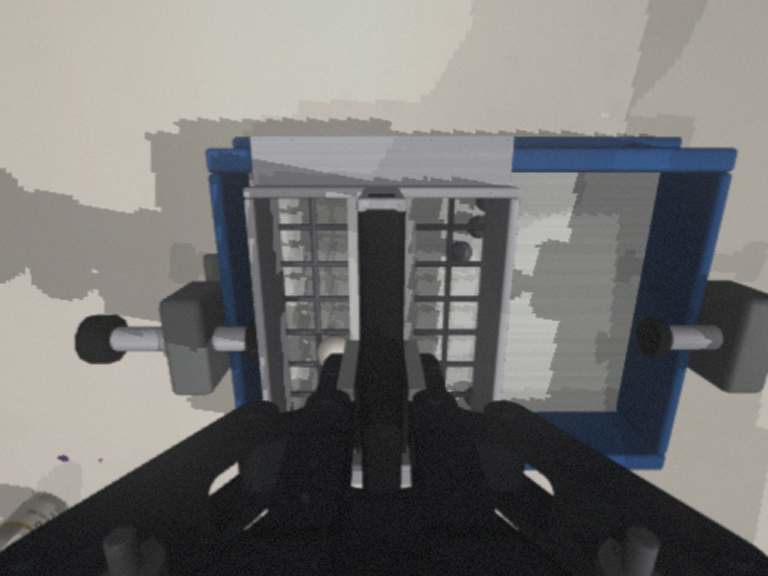

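>>> arm_command:
  moves:
    - [0,0,0,0,0.2,0,255]
    - [0,0,0,0,0.7,0,255]
    - [0,0,0,0,1.4,0,255]
    - [0,0,0,0,2.2,0,255]
    - [0,0,0,0,2.9,0,255]
    - [0,0,0,0,3.5,0,255]
    - [0,0,0,0,3.85,0,255]
    - [0,0,0,0,3.95,0,255]

```text
time_s: 23.18
tcp_pos: [0.4984, -0.018, 0.0816]
tcp_rot: [0.266, -3.13, -0.0]
wrist_force: [0.3, 0.1, -3.8]
finger_gap: 0.15
```

>>> arm_command:
  moves:
    - [0,0,0,0,0,0,255]
    - [0,0,0,0,0,0,255]

```text
time_s: 23.42
tcp_pos: [0.4985, -0.0186, 0.0816]
tcp_rot: [-0.265, 3.13, -0.0]
wrist_force: [0.1, 0.3, -4.6]
finger_gap: 0.151
```

```bash
python3 - <<'E'
from h import *
rep();pic("side","14s");pic("wrist","14w")
E
```

```text
t 23.43 off y -0.3 x 0.0 z 0.0816 Fy 0.3 Fx 0.2 Fz -4.6 tau [-0.02  0.07 -0.02] rot [-2.6480e-01  3.1304e+00 -1.0000e-04] gap 0.151
```

View pics/14s.png

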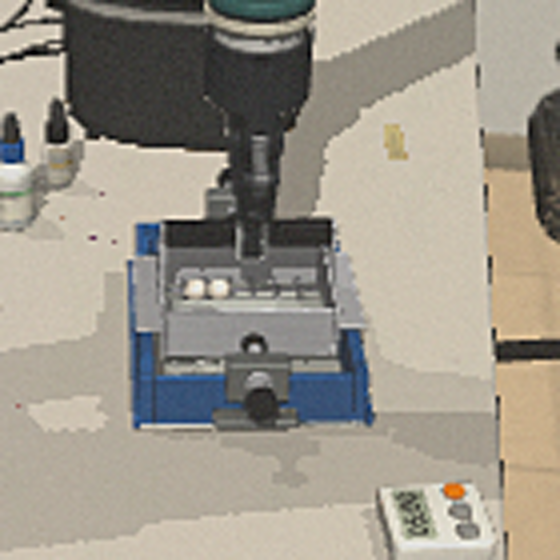

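View pics/14w.png

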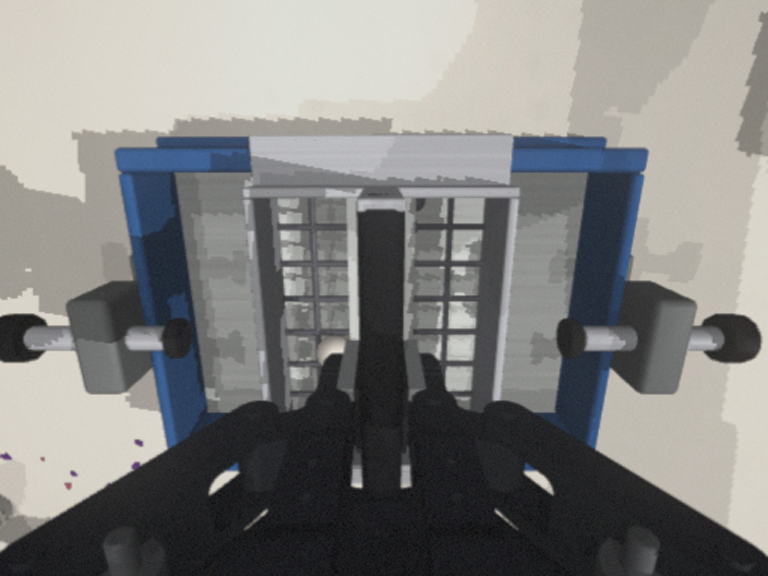

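>>> arm_command:
  moves:
    - [0,0,0,0,0,0.02,255]
    - [0,0,0,0,0,0.04,255]
    - [0,0,0,0,0,0.04,255]

```text
time_s: 23.9
tcp_pos: [0.4985, -0.0185, 0.0815]
tcp_rot: [-0.265, 3.13, -0.0]
wrist_force: [-1.0, 0.1, 1.2]
finger_gap: 0.15
```

>>> arm_command:
  moves:
    - [0,0,0,0,0,0,255]
    - [0,0,0,0,0,0,255]
    - [0,0,0,0,0,0,210]
    - [0,0,0,0,0,0,200]
    - [0,0,0,0,0,0,185]
    - [0,0,0,0,0,0,160]
    - [0,0,0,0,0,0,130]
    - [0,0,0,0,0,0,100]
  force: 20

```text
time_s: 24.9
tcp_pos: [0.4984, -0.0183, 0.0812]
tcp_rot: [-0.265, 3.13, -0.0]
wrist_force: [-0.2, -0.1, 0.1]
finger_gap: 0.613
```

```bash
python3 - <<'E'
from h import *
rep();pic("wrist","15w")
E
```

```text
t 24.9 off y -0.0 x 0.0 z 0.0812 Fy -0.1 Fx -0.2 Fz 0.1 tau [-0.01 -0.03  0.03] rot [-0.2654  3.1303 -0.    ] gap 0.613
```

View pics/15w.png

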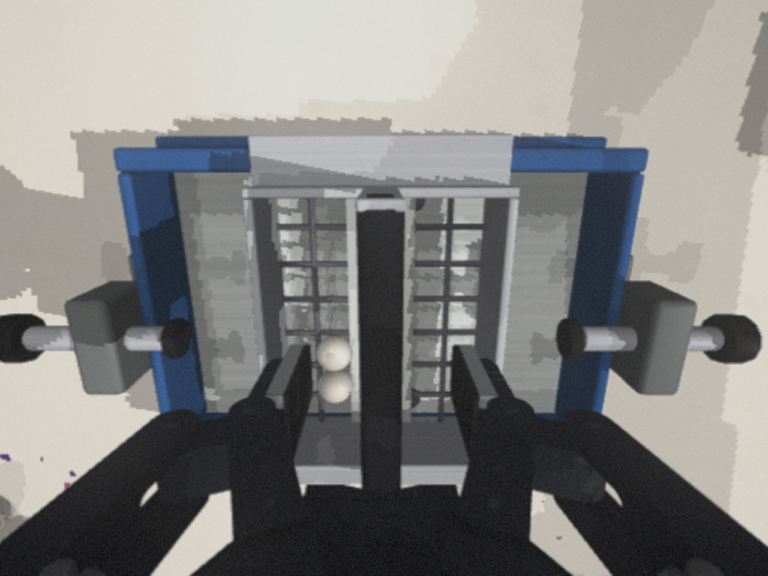

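Released; both white balls are on the mesh and the sieve is seated between the rails. Retracting upward.

>>> arm_command:
  moves:
    - [0,0,0,0,0,-0.3,100]
    - [0,0,0,0,0,-1.5,100]
    - [0,0,0,0,0,-3.5,100]
    - [0,0,0,0,0,-6,100]
    - [0,0,0,0,0,-9,100]
    - [0,0,0,0,0,-12,100]
    - [0,0,0,0,0,-14.5,100]
    - [0,0,0,0,0,-15.5,100]

```text
time_s: 25.95
tcp_pos: [0.4992, -0.0183, 0.2384]
tcp_rot: [-0.265, 3.127, 0.0]
wrist_force: [0.3, 0.1, -0.6]
finger_gap: 0.609
```

>>> arm_command:
  moves:
    - [0,0,0,3,0,0,100]
    - [0,0,0,8,0,0,100]
    - [0,0,0,12,0,0,100]
    - [0,0,0,14,0,0,100]
    - [0,0,0,14,0,0,100]

```text
time_s: 26.58
tcp_pos: [0.3594, -0.042, 0.2362]
tcp_rot: [-0.265, 3.13, 0.001]
wrist_force: [0.3, 0.1, -0.0]
finger_gap: 0.608
```

```bash
python3 - <<'E'
from h import *
rep();pic("side","16s");pic("wrist","16w")
t=snapshot("top");cv2.imwrite("pics/16t.png",cv2.resize(t["pixels"][100:300,110:400,::-1],None,fx=2.7,fy=2.7,interpolation=cv2.INTER_CUBIC))
E
```

```text
t 26.57 off y 0.1 x -141.0 z 0.2362 Fy 0.1 Fx 0.4 Fz -0.0 tau [ 0.02 -0.01 -0.05] rot [-2.6460e-01  3.1303e+00  7.0000e-04] gap 0.608
```

View pics/16s.png

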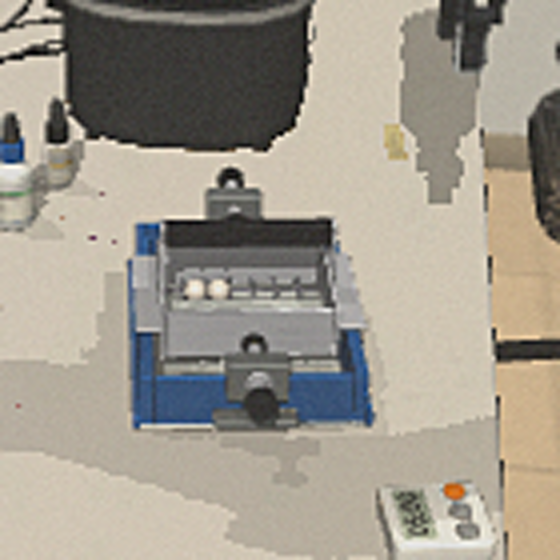

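View pics/16w.png

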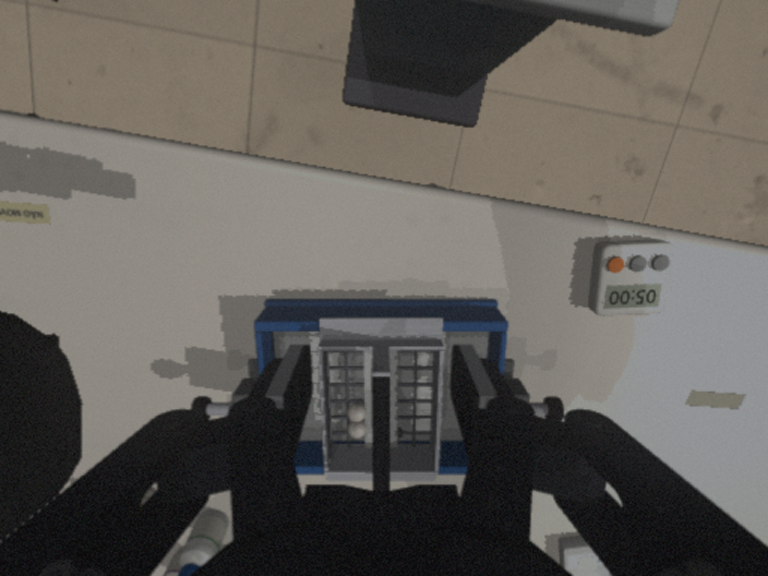

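View pics/16t.png

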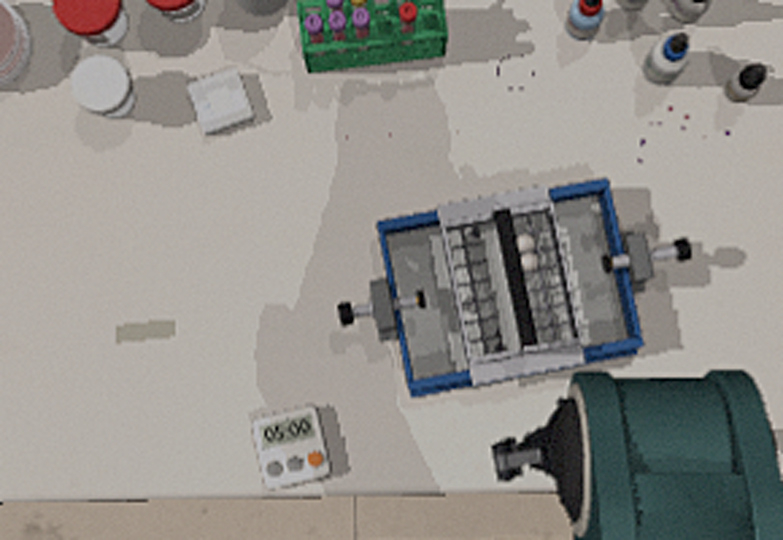

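```bash
python3 - <<'E'
from h import *
t=snapshot("top");cv2.imwrite("pics/17t.png",cv2.resize(t["pixels"][160:250,245:350,::-1],None,fx=6,fy=6,interpolation=cv2.INTER_CUBIC))
s=snapshot("side");cv2.imwrite("pics/17s.png",cv2.resize(s["pixels"][155:225,240:315,::-1],None,fx=8,fy=8,interpolation=cv2.INTER_CUBIC))
for n in ("small_1_center","large_1_center"):
    for q in (t,s): print(n,[(round(r["p"],2),np.round(r["pixel"],0)) for r in place_of(q,n)])
E
```

```text
small_1_center [(0.67, array([217., 265.]))]
small_1_center [(0.51, array([268., 182.])), (0.36, array([276., 194.]))]
large_1_center [(0.53, array([305., 197.]))]
large_1_center [(0.63, array([193., 250.])), (0.41, array([270., 183.]))]
```

View pics/17t.png

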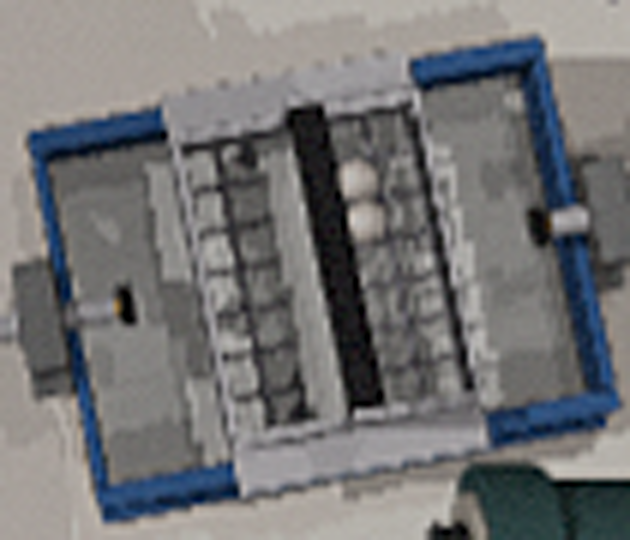

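View pics/17s.png

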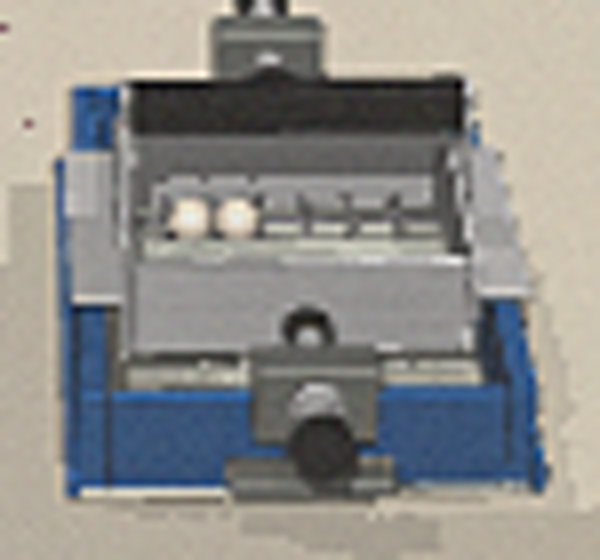

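```bash
python3 - <<'E'
from h import *
s=snapshot("side");t=snapshot("top")
C=np.array([.4993,-.0188]);u=np.array([-.1688,.9856]);x=np.array([.9856,.1688])
for a,b in ((168,343),(280,335),(300,340),(318,343)):
    P=at(s,(215+a/4,110+b/4),.0095);d=P[:2]-C
    print(P.round(3),"tray xy mm",(d@x*1000).round(0),(d@u*1000).round(0),"top crop px",((proj(t,P)-[245,160])*6).round(0))
# same via wrist pic 13 needs pose: off -38.9
d=(at(t,(245+240/6,160+155/6),.0095)[:2]-C);print("ball now if floor",(d@x*1000).round(0),(d@u*1000).round(0))
d=(at(t,(245+240/6,160+155/6),.036)[:2]-C);print("if on mesh",(d@x*1000).round(0),(d@u*1000).round(0))
im=cv2.imread("pics/13s.png");cv2.imwrite("pics/13sz.png",cv2.resize(im[230:370,130:370],None,fx=3,fy=3,interpolation=cv2.INTER_CUBIC))
E
```

```text
[0.555 0.007 0.009] tray xy mm 60.0 16.0 top crop px [252. 149.]
[ 0.472 -0.017  0.009] tray xy mm -27.0 6.0 top crop px [314. 340.]
[ 0.456 -0.013  0.009] tray xy mm -42.0 13.0 top crop px [304. 376.]
[ 0.442 -0.011  0.009] tray xy mm -55.0 18.0 top crop px [300. 409.]
ball now if floor 58.0 21.0
if on mesh 55.0 24.0
```

View pics/13sz.png

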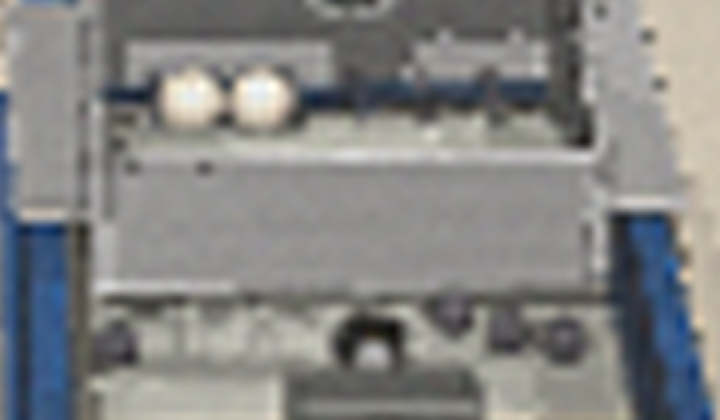

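```bash
python3 - <<'E'
from station import *
print(get_obs()["time_s"]);print(hand_in())
E
```

```text
27.125
the job is handed in; nothing more can be done
None
```

The sieve is resting level on the tray's rails and released. All four small dark balls are in the tray, both large white ones are still in the sieve, and nothing spilled on the way. I handed in at 27.1 s of the 54 s allowed.

- **Knocks:** I shook it side to side with the left stop first, in turn left, right, left, right, left, right. That makes three knocks on each stop.
- **Knock forces:** From how far each plunger was pressed in, I put them at about 5–13 N. The highest sideways wrist force I read was 18 N, which includes friction on the rails. The left knock in the last cycle fell between readings, so its peak was not measured. The first right knock read about 3 N at the last reading, and I then pressed 2 mm further.
- **Balls:** The side camera showed all four small balls on the tray floor and the two white ones in the sieve. After I moved the sieve back to the centre, only one small ball stayed visible from above. It matched where I had located it, and the computed positions of the other three lie under the trough.
- **Detector:** The detection network gave wrong results for the balls in the final pictures, so I counted them by eye.
- **Bystanders:** The timer is at the same place in the top picture as at the start. The cup and coverslip box look unmoved by eye, but I did not measure them.
- **Arm:** It ended clear of everything, reading about 0 N.

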